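Load the back-up cell into the battery cradle

TASK

Load the long battery cell into the battery cradle: hold it nub end up, press its flat end against the coil-spring plate, and with the spring pushed back lower the nub end down inside the fixed contact wall, so that the cell lies level and fully down in both saddles. Then swing the keeper bar all the way across over the cell, and leave the other things on the bench where they are.

Things in the scene. Friction and masses are not known exactly. Their poses are not given: they have to be found in the camera images.
- cell_center (a point): Centre (half-way up and half-way along) of the long cell: a loose round white-sleeved battery cell with steel ends, 120 mm long in all, 34 mm thick (faint lengthwise flats keep it from rolling), about 0.17 kg. The x axis runs along the cell from the flat end to the nub end. It lies on the worktop at the start (centre 17 mm up).
- cell_nub (a point): Tip of the nub of the long cell, on its axis, 60 mm from the centre. The nub is a steel button 14 mm across that stands 7 mm out of the end of the 113 mm long body.
- cell_flat (a point): Middle of the flat end face of the long cell, 60 mm from the centre, opposite to the nub.
- short_cell_center (a point): Centre of a shorter, thinner cell of the same look (80 mm long, 26 mm thick), which does not fit and stays where it lies.
- cradle: Grey battery cradle, fixed to the worktop. Origin: underside, below the middle of the seated cell. x runs along the cell's bed from the spring to the fixed contact, z up, y to the left when looking along x. Base plate 8 mm thick, x -107 to +79 mm, y +-52 mm. Spring block at x -108 to -76, 61 mm high. Rest post under the shut keeper bar at x 40, y -30, 10 mm across, 58 mm high.
- seat (a point): Where the seated cell's centre belongs: 39 mm above the cradle's origin, axes as the cradle's; the cell's x axis then points along the cradle's x. Its underside is 22, its top 56 mm up. It lies on two 12 mm long vee saddles centred 36 mm before and 37 mm after this point (arms 35 mm high, 44 mm wide); between them the base plate is free for fingers.
- spring_plate (a joint): How far the upright steel plate on the coil spring (42 mm wide, from 16 to 62 mm above the worktop) is pushed back, in m: 0 free (face at x = -46 mm of the cradle), about 0.014 with the cell seated (face at -60 mm), 0.024 at the end of its travel. It pushes towards the cradle's +x with about 2 N at 0, 7 N at 0.014 and 10 N at 0.024.
- keeper (a joint): Angle of the keeper bar, in rad: 0 open (bar points along the cradle's +x, clear of the cell's bed), 1.57 fully shut at its stop (bar points along the cradle's -y, over the cell 20 mm from the nub's tip). It grows clockwise seen from above, stays where it is left (friction: under 1 N at the knob) and starts near open.
- keeper_pivot (a point): Vertical pivot axis of the keeper bar, at its top face, 66 mm above the worktop; at x = +40, y = +40 mm of the cradle, on a post 16 mm across.
- keeper_knob (a point): Middle of the upright round black knob (14 mm across, 30 mm high, from 66 to 96 mm above the worktop) near the end of the aluminium keeper bar, 70 mm from the pivot axis. The bar is 18 mm wide, its underside 60 mm and its top 66 mm above the worktop.
- tape: Roll of label tape lying flat, 74 mm across, 18 mm high; bystander.
- timer: Flat white bench timer 66 x 66 x 19 mm; bystander.
- marker_pen: Marker pen lying down, 132 mm long; bystander.
- contact (a point): Point on the inner face of the fixed contact wall (brass strip) where the tip of the seated cell's nub bears, at x = +60 mm of the cradle, 39 mm above the worktop. The wall is 53 mm high, 46 mm wide, 9 mm thick.
Not all that is in view belongs to the job. Leave any pink, red or turquoise look-alike of the part that bears cell_center alone.

How it is judged (in metres and radians):
On the way, in this order (a step that is already met when the one before it is completed fails the run):
1. the flat end of the long cell pushes the spring plate back by over 5 mm while its nub end is still raised by over 10 mm (value of joint spring_plate above 0.005 m and contact force between cell and spring_plate above 0.5 N and x of cell_flat in the frame of cradle below -0.035 m and z of cell_nub in the frame of cradle above 0.049 m), for 0.1 s.
2. the cell lies seated between spring and contact wall, level, nub to the wall (distance between cell_center and seat below 0.006 m and angle between the x axis of cell and the x axis of cradle, either way round below 0.07 rad and x of cell_nub in the frame of cradle above 0.05 m), for 0.2 s.
At the end, for the whole second after the job is handed in: The long cell is at rest within 5 mm of the seat and within 0.06 rad of the cradle's axis, nub towards the contact wall, the spring held back by over 9 mm, and the keeper bar at over 1.4 rad (fully shut is 1.57) (distance between cell_center and seat below 0.005 m and angle between the x axis of cell and the x axis of cradle, either way round below 0.06 rad and x of cell_nub in the frame of cradle above 0.05 m and value of joint spring_plate above 0.009 m and value of joint keeper above 1.4 rad and linear speed of cell below 0.02 m/s); the robot touches nothing.
It fails at once if the short cell is moved by over 30 mm (distance of short_cell_center from where it was at the start of the episode above 0.03 m).
It fails at once if the tape roll, the timer or the marker pen is moved by over 30 mm (distance of any of tape, timer, marker_pen from where it was at the start of the episode above 0.03 m).
It also fails if it takes over 64 s, if anything falls off the work surface, if the arm or the gripper's body presses on something with over 40 N, if the wrist force passes 120 N, or if a joint passes its speed limit or range.

ROBOT

A 7-joint arm with a two-finger parallel gripper is mounted at the origin on a cart in front of the work surface, level with it; the furniture and walls round the work are solid. World frame = base frame: x ahead of the robot, y to its left, z up, the work surface at z = 0. Lengths are in mm, angles in rad, forces in N, time in s.
With the tool pointing down it reaches from about 425 to 1025 mm from the base axis. Payload 3.6 kg.
Tool frame: the origin (TCP) lies midway between the tips of the shut fingers; the grasp point (between the pads) lies 19 mm behind it; z points along the fingers, x is the direction in which the jaws open and shut, and the axes are right-handed (so a half turn about z gives the same grasp; the last joint's range is limited). The gripper opens to 85 mm and grips with 20 to 120 N. Pads are 22 mm wide; open, the fingers measure 114 mm over their backs; the gripper's body (76 mm by 85 mm) begins 54 mm behind the grasp point. The pads swing forward as they close: fully open they stand 13 mm farther back than shut.
Start: joints at [1.232, 0.591, 0.048, 1.609, -0.033, 0.943, -0.034], TCP at [176.417, -703.212, 231.302] pointing down, gripper open.
Joint ranges: [-2.69, 2.69], [-0.47, 2.24], [-1.27, 1.36], [0.19, 2.51], [-1.53, 4.68], [0.08, 2.07], [-3.09, 3.09]. Speed limits (rad/s): [2.57, 2.57, 3.14, 3.14, 3.14, 3.14, 3.14].

INTERFACE

Orientations are given as a rotation vector (axis times angle).
In Python, from plant import robot gives the robot as it stands.
- The arm moves only by the tool play_rows, never from a script. Its argument "steps" is a list that holds one entry, the list of rows, each a list of 7 numbers: the shift along the tool's x, y, z scaled (see below), then the turn, a rotation vector about the tool's x, y, z scaled (see below), then the opening, from 0 (shut) to 1 (fully open). A call has 1 to 10 rows; each row shifts and turns the commanded pose from where the row before left it, along the tool's axes as they then stand; what a row does not reach is not made up. The controller multiplies each number of a shift by 0.5 m and each number of a turn by 2 pi rad. A row lasts 1/8 s, in which the tool goes at most 62.5 mm and 10.7 degrees, less where a joint would pass 70% of its speed; a pose out of reach is approached as far as the arm can. A call with a number of a shift or a turn outside -1 to 1 is refused whole. A call with a gripper value outside its range is refused whole. The fingers move at their own pace and stop on an object; "squeeze" is the grip in N (left out, the last holds). Time passes only in rows, so rows that do not move let the fingers close. It gives the time, the measured TCP pose, the force and the opening at its end, in the units of the state.
- robot.get_state(): the state, without advancing time (a new reading comes with each control period).
- robot.get_image(name): name is "side" or "top"; returns a dict with "image" (400x640x3 uint8, red, green, blue), "range_z" (400x640 float32, mm along the optical axis (not along the pixel's ray), 0 where there is no reading), "fx", "fy", "cx", "cy" (pixels), "position" and "orientation" of the camera in the world. Camera axes: x right, y up, looking along -z (the intrinsics and any distortion apply to the point x, -y, -z); pixel columns grow to the right and rows downward; lengths in mm; the calibration is good to about 2 mm. A picture is of the moment at which its call begins.
- robot.job_done(): hands the job in, once; it reports no verdict.
The state is a dict: "clock": time; "joints": joint angles; "joint_velocities": joint speeds; "tau": joint torques, N m; "position": TCP position; "ee_rot": TCP orientation; "contact_force": force on the tool from outside, world axes, zero at the start; "torque": the same for the moment, N m; "opening": finger opening in mm.
Only numpy, scipy, OpenCV 4.12 (cv2) and the standard library are available. Lean on these libraries where they do the work, as an engineer would, in place of code of your own. Each camera call takes 0.05 s, during which the arm holds its last target.

## Working session

There is one attempt and no reset: what is moved stays moved. The work goes in short steps, Python scripts to look and compute and a tool call to move; the robot and the scene stay as the last step left them, time stands still between calls to the robot, and variables do not carry over. Pictures are saved under pics/ and viewed, and the job is handed in when it is done.

Besides the shell and the picture viewer there is one more tool, called after "Call:" as a command line: name --argument value ..., lists and objects as JSON in quotes. play_rows: Moves the arm, as the interface text tells. Its arguments: {"type":"object","properties":{"steps":{"type":"array","items":{"type":"array","items":{"type":"array","items":{"type":"number"}}}},"squeeze":{"type":"number"}},"required":["steps"]}

```bash
ls; mkdir -p pics; python3 - <<'E'
from plant import robot
import cv2, numpy as np, pickle
s=robot.get_state()
for k,v in s.items(): print(k,np.round(v,3))
for n in("top","side"):
    d=robot.get_image(n); cv2.imwrite(f"pics/{n}0.png",d["image"][:,:,::-1]); pickle.dump(d,open(f"{n}0.pkl","wb"))
    print({k:v for k,v in d.items() if k not in("image","range_z")})
E
```

```text
pics
clock 0.0
joints [ 1.231  0.592  0.048  1.61  -0.033  0.943 -0.034]
joint_velocities [ 0.001  0.001  0.    -0.001  0.001 -0.002 -0.001]
tau [ 0.0000e+00 -5.4870e+01  1.5470e+00 -1.9813e+01  9.0000e-03  9.0000e-03
  0.0000e+00]
position [ 176.229 -702.396  230.152]
ee_rot [-2.476  1.931  0.003]
contact_force [0.069 0.071 0.131]
torque [ 0.036 -0.025 -0.051]
opening 85.404
{'fx': 510.3186717862154, 'fy': 510.3186717862154, 'cx': 325.60046894118807, 'cy': 206.29784552130184, 'position': array([-216.80407339, -424.67546246, 1850.9984633 ]), 'orientation': array([ 0.36936937, -0.23635433, -1.17690636])}
{'fx': 397.79389621376856, 'fy': 397.79389621376856, 'cx': 323.65307136909377, 'cy': 199.1170859501154, 'position': array([  205.98853157, -1068.85915135,   705.51644744]), 'orientation': array([ 0.99773281, -0.14163265, -0.27712816])}
```

View pics/top0.png

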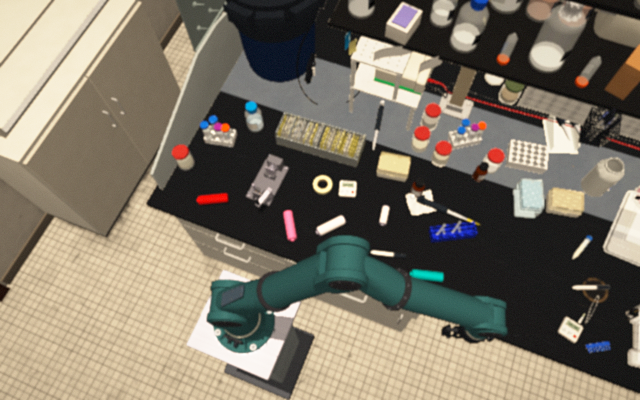

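View pics/side0.png

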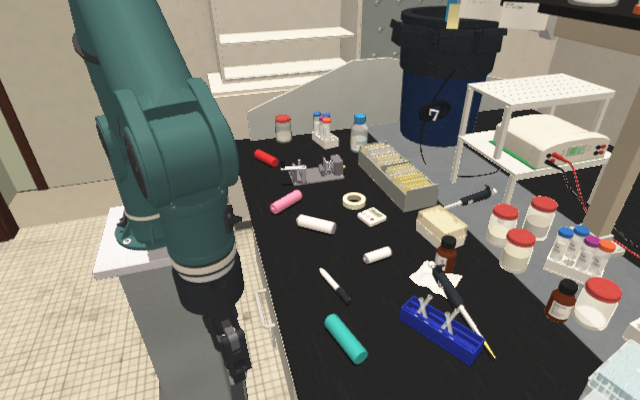

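```bash
cat > h.py <<'E'
import numpy as np, cv2, pickle
from scipy.spatial.transform import Rotation as R
def ray(d,u,v):
    u=np.asarray(u,float);v=np.asarray(v,float)
    c=np.stack([(u-d["cx"])/d["fx"],-(v-d["cy"])/d["fy"],-np.ones_like(u)],-1)
    return c@R.from_rotvec(d["orientation"]).as_matrix().T
def plane(d,u,v,z):
    r=ray(d,u,v);p=np.array(d["position"]);t=(z-p[2])/r[...,2]
    return p+r*t[...,None]
def cloud(d):
    v,u=np.mgrid[:400,:640]
    return np.array(d["position"])+ray(d,u,v)*d["range_z"][...,None]
def proj(d,P):
    c=(np.atleast_2d(P)-d["position"])@R.from_rotvec(d["orientation"]).as_matrix()
    return np.stack([d["cx"]-d["fx"]*c[:,0]/c[:,2],d["cy"]+d["fy"]*c[:,1]/c[:,2]],-1)
def load(n): return pickle.load(open(n+".pkl","rb"))
def crop(d,x0,x1,y0,y1,s,fn):
    cv2.imwrite(fn,cv2.resize(d["image"][y0:y1,x0:x1,::-1],None,fx=s,fy=s,interpolation=cv2.INTER_CUBIC))
E
python3 - <<'E'
from h import *
t=load("top0");s=load("side0")
crop(t,230,410,140,250,4.4,"pics/tc.png")
crop(s,260,400,140,270,4.5,"pics/sc.png")
for n,d in(("t",t),("s",s)):
    c=cloud(d)
    hsv=cv2.cvtColor(d["image"],cv2.COLOR_RGB2HSV)
    m=((hsv[...,2]>130)&(hsv[...,1]<70)&(c[...,2]<60)&(c[...,2]>5)).astype(np.uint8)
    k,l,st,ce=cv2.connectedComponentsWithStats(m)
    for i in range(1,k):
        if 25<st[i,4]<900:
            q=c[l==i];print(n,st[i],ce[i].round(1),np.median(q,0).round(0),q.min(0).round(),q.max(0).round())
E
```

```text
t [485  74  19  11 126] [493.1  79.4] [1344. -566.   29.] [1328. -608.    5.] [1375. -529.   58.]
t [499  87  21  18  57] [506.5  98.6] [1270. -645.   20.] [1251. -687.    5.] [1299. -609.   60.]
t [439  94  34  26 429] [456.  108.1] [1142. -462.   14.] [1102. -524.    5.] [1221. -381.   60.]
t [348 104   5   9  31] [350.3 107.5] [981. -38.  29.] [971. -45.   7.] [1010.  -19.   58.]
t [420 114  21  18  96] [428.9 123.6] [1019. -380.   36.] [1003. -417.    5.] [1075. -329.   59.]
t [405 121   6  11  34] [407.8 125.7] [ 981. -295.   27.] [ 973. -304.    6.] [1019. -280.   59.]
t [249 122  14   9  74] [256.2 126.5] [744. 291.  38.] [731. 274.  11.] [777. 322.  60.]
t [281 123  28  20 119] [294.4 135.8] [750. 116.  47.] [726.  83.  11.] [843. 176.  60.]
t [204 125  32  22 292] [220.1 138. ] [638. 407.  30.] [614. 354.   5.] [714. 489.  60.]
t [447 127  35  23 326] [462.5 139.5] [1005. -527.   31.] [ 958. -597.    5.] [1088. -458.   60.]
t [372 130   7  20  51] [374.9 137.8] [ 890. -185.   15.] [ 836. -195.    5.] [ 927. -172.   28.]
t [343 132  10  24  44] [347.6 144.1] [800. -94.  46.] 
[... 4647 characters left out ...]
. -428.   13.]
s [454 275   8   7  33] [457.6 278. ] [ 731. -471.    8.] [ 721. -479.    5.] [ 741. -457.   14.]
s [435 281  12  17  76] [440.5 290.6] [ 668. -497.    9.] [ 651. -516.    5.] [ 673. -471.   20.]
s [457 305  26  33 155] [467.9 318.6] [ 675. -592.   17.] [ 659. -658.    7.] [ 687. -556.   40.]
s [417 307  10  11  58] [422.1 311.7] [ 576. -569.   40.] [ 570. -573.   27.] [ 583. -550.   58.]
s [622 318  18  27 287] [632.7 331.6] [ 965. -732.   32.] [ 960. -754.    5.] [ 995. -719.   48.]
s [441 322  12  12  75] [447.3 326.9] [ 605. -620.   40.] [ 600. -626.    9.] [ 629. -600.   60.]
s [579 383  28  17 233] [590.8 394.2] [ 762. -818.   45.] [ 758. -840.   12.] [ 768. -807.   60.]
```

View pics/tc.png

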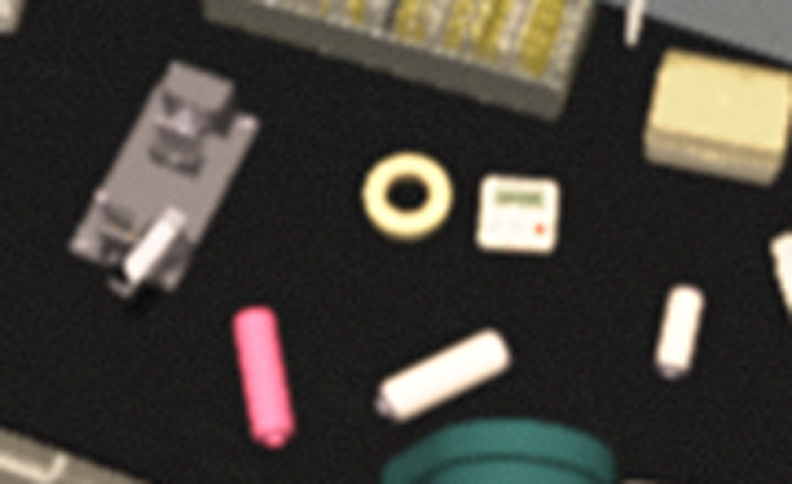

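View pics/sc.png

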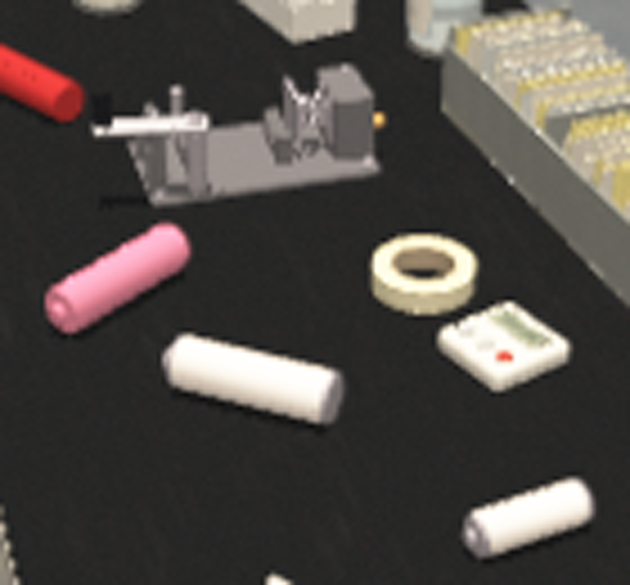

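```bash
python3 - <<'E'
from h import *
t=load("top0");s=load("side0")
crop(t,235,300,145,215,9,"pics/tc2.png")
crop(s,270,355,145,195,9,"pics/sc2.png")
for n,d,(x0,x1,y0,y1) in(("t",t,(235,300,145,215)),("s",s,(270,355,145,195))):
    c=cloud(d); q=c[y0:y1,x0:x1].reshape(-1,3)
    h,e=np.histogram(q[:,2],bins=np.arange(-10,110,4)); print(n,list(zip(e[:-1].astype(int),h)))
    b=q[(q[:,2]>5)&(q[:,2]<11)]
    for zlo,zhi in((5,11),(55,65),(50,56)):
        b=q[(q[:,2]>zlo)&(q[:,2]<zhi)]
        r=cv2.minAreaRect(b[:,:2].astype(np.float32)); print(zlo,r,len(b),np.median(b[:,:2],0))
# raw z of empty table
    print(np.nanstd(c[200:208,265:280,2]),c[200:208,270:276,2].round(1)[:3])
E
```

```text
t [(np.int64(-10), np.int64(345)), (np.int64(-6), np.int64(790)), (np.int64(-2), np.int64(1005)), (np.int64(2), np.int64(922)), (np.int64(6), np.int64(496)), (np.int64(10), np.int64(220)), (np.int64(14), np.int64(111)), (np.int64(18), np.int64(43)), (np.int64(22), np.int64(34)), (np.int64(26), np.int64(42)), (np.int64(30), np.int64(45)), (np.int64(34), np.int64(37)), (np.int64(38), np.int64(22)), (np.int64(42), np.int64(25)), (np.int64(46), np.int64(29)), (np.int64(50), np.int64(29)), (np.int64(54), np.int64(47)), (np.int64(58), np.int64(70)), (np.int64(62), np.int64(58)), (np.int64(66), np.int64(38)), (np.int64(70), np.int64(19)), (np.int64(74), np.int64(8)), (np.int64(78), np.int64(2)), (np.int64(82), np.int64(3)), (np.int64(86), np.int64(1)), (np.int64(90), np.int64(3)), (np.int64(94), np.int64(6)), (np.int64(98), np.int64(1)), (np.int64(102), np.int64(1))]
5 ((553.4026489257812, 162.94602966308594), (317.7271728515625, 266.6207580566406), 22.727933883666992) 762 [542.72133223 160.14745174]
55 ((523.4624633789062, 146.44094848632812), (80.38953399658203, 223.93734741210938), 86.70
[... 985 characters left out ...]
6)), (np.int64(82), np.int64(6)), (np.int64(86), np.int64(3)), (np.int64(90), np.int64(4)), (np.int64(94), np.int64(7)), (np.int64(98), np.int64(0)), (np.int64(102), np.int64(0))]
5 ((592.231201171875, 212.2555694580078), (351.2525939941406, 275.3731994628906), 24.572059631347656) 500 [541.68162838 132.20031449]
55 ((525.4432983398438, 141.3118896484375), (77.848388671875, 223.7666473388672), 88.93345642089844) 135 [607.71725885 134.21978651]
50 ((546.1287841796875, 146.95431518554688), (170.08038330078125, 79.49954986572266), 5.933588027954102) 53 [577.54785886 131.30223695]
64.69630538810958 [[ 3.3  1.5  0.7 -0.8  1.  -0.1]
 [-2.1 -0.5  0.3 -0.5  1.1 -0.1]
 [-0.2 -0.7  1.3 -0.   2.8 33.9]]
```

View pics/tc2.png

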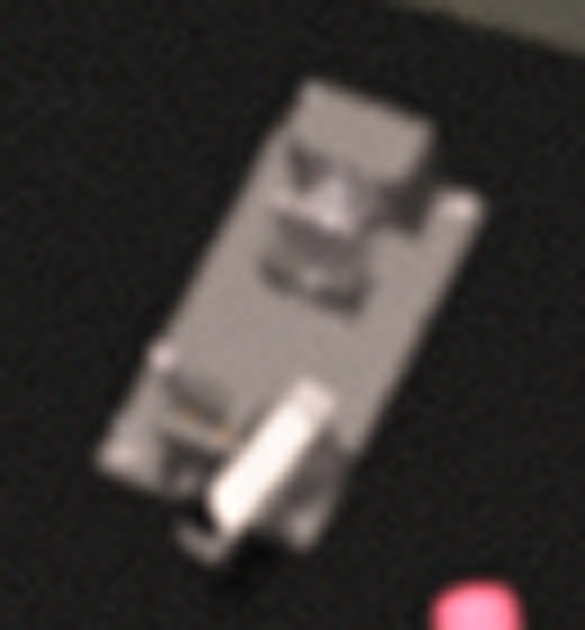

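View pics/sc2.png

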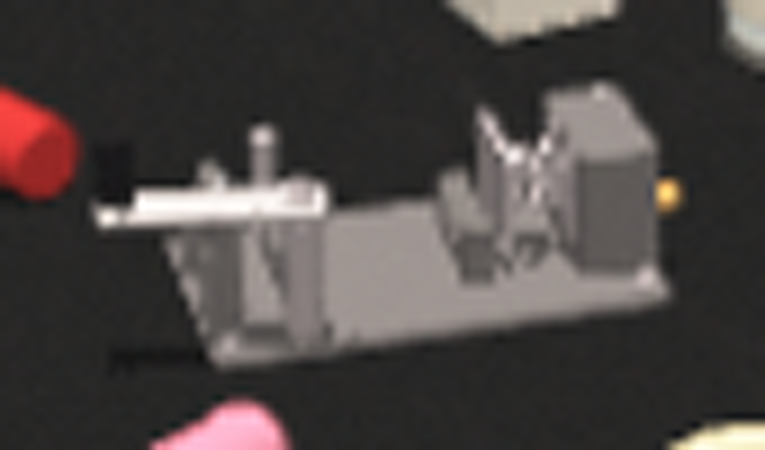

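```bash
cat > fit.py <<'E'
from h import *
t=load("top0");s=load("side0")
def o(u,v,x0,y0,k): return (np.array(u)+.5)/k-.5+x0,(np.array(v)+.5)/k-.5+y0
P=[("t",485,200,-107,52,8),("t",312,548,79,52,4),("t",97,460,79,-52,4),("t",371,102,-108,0,61),("t",160,352,40,-30,58),
("s",668,292,-107,52,6),("s",220,360,79,52,4),("s",628,117,-108,0,61),("s",567,125,-76,0,61)]
W=[];L=[]
for n,u,v,X,Y,z in P:
    d,x0,y0=(t,235,145) if n=="t" else (s,270,145)
    a,b=o(u,v,x0,y0,9); W.append(plane(d,a,b,float(z))[:2]);L.append((X,Y))
W=np.array(W);L=np.array(L,float)
def kab(W,L):
    wm,lm=W.mean(0),L.mean(0);U,S,V=np.linalg.svd((L-lm).T@(W-wm));Rm=(V.T@np.diag([1,np.linalg.det(V.T@U.T)])@U.T)
    return Rm,wm-Rm@lm
for idx,nm in((slice(0,5),"top"),(slice(5,9),"side"),(slice(0,9),"all")):
    Rm,T=kab(W[idx],L[idx]); print(nm,T.round(1),np.degrees(np.arctan2(Rm[1,0],Rm[0,0])).round(2)); print((W[idx]-(L[idx]@Rm.T+T)).round(1).tolist())
import pickle; pickle.dump((Rm,T),open("cr.pkl","wb"))
def box(x0,x1,y0,y1,z0,z1):
    c=np.array([(x,y,z) for x in(x0,x1) for y in (y0,y1) for z in(z0,z1)],float)
    e=[(i,i^b) for i in range(8) for b in(1,2,4) if i<i^b]; return c,e
B=[box(-107,79,-52,52,0,8),box(-108,-76,-21,21,8,61),box(60,69,-23,23,8,53),box(35,45,-35,-25,8,58),box(32,48,32,48,8,60),box(31,43,-22,22,8,35),box(-42,-30,-22,22,8,35),box(40,118,31,49,60,66),box(-47,-46,-21,21,16,62)]
for nm,d,(x0,x1,y0,y1) in(("t",t,(235,300,145,215)),("s",s,(270,355,145,195))):
    im=cv2.resize(d["image"][y0:y1,x0:x1,::-1],None,fx=9,fy=9,interpolation=cv2.INTER_CUBIC)
    for c,e in B:
        w=np.c_[c[:,:2]@Rm.T+T,c[:,2]]; p=(proj(d,w)-[x0,y0]+.5)*9-.5
        for i,j in e: cv2.line(im,tuple(p[i].astype(int)),tuple(p[j].astype(int)),(0,255,0),1)
    cv2.imwrite(f"pics/ov_{nm}.png",im)
E
python3 fit.py
```

```text
top [530.  154.7] 178.21
[[-0.7, 0.1], [0.3, -2.2], [1.2, 0.4], [-1.0, 0.0], [0.3, 1.7]]
side [530.9 156.8] 177.58
[[-0.5, 2.6], [3.5, 1.0], [-4.8, -1.5], [1.8, -2.0]]
all [530.3 155.4] 178.15
[[-1.0, -0.4], [0.1, -3.0], [0.8, -0.4], [-1.3, -0.6], [-0.1, 0.9], [-0.4, 2.9], [3.7, 3.1], [-4.1, -1.2], [2.4, -1.4]]
```

View pics/ov_t.png

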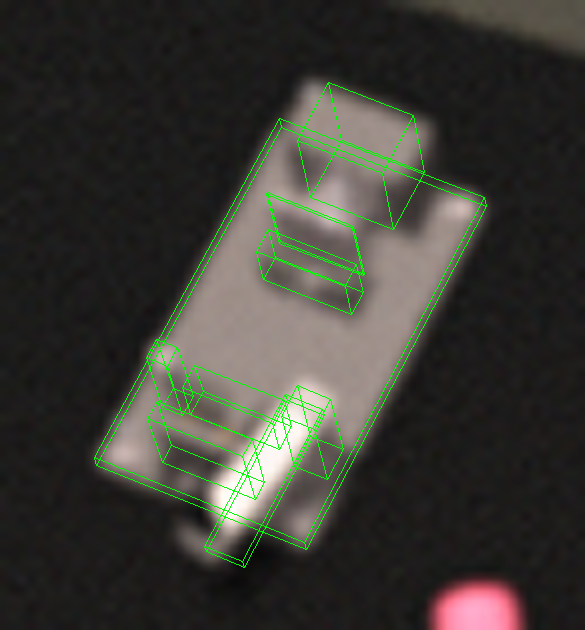

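View pics/ov_s.png

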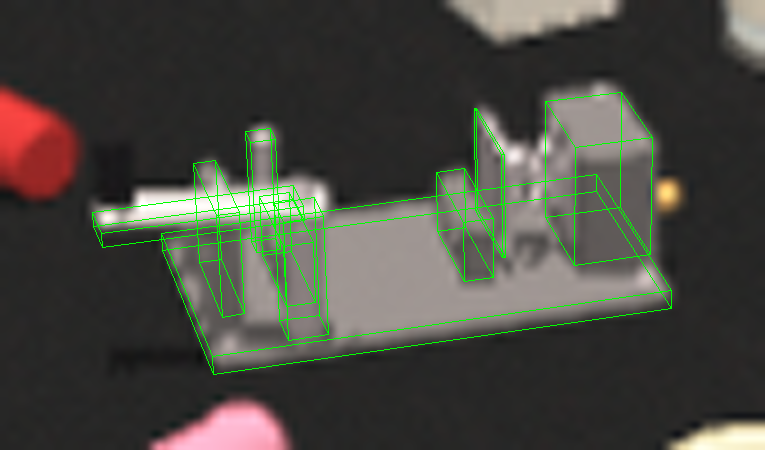

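```bash
python3 - <<'E'
from h import *
for n,(x0,x1,y0,y1) in(("top",(308,355,205,245)),("side",(285,345,205,245))):
    d=load(n+"0"); im=d["image"][y0:y1,x0:x1]
    k=8; big=cv2.resize(im,None,fx=k,fy=k,interpolation=cv2.INTER_CUBIC)
    g=big.max(2); teal=(big[...,1].astype(int)-big[...,0]>15)
    for th in (90,120):
        m=((g>th)&~teal).astype(np.uint8)
        cs,_=cv2.findContours(m,cv2.RETR_EXTERNAL,cv2.CHAIN_APPROX_NONE); c=max(cs,key=cv2.contourArea)
        r=cv2.minAreaRect(c); b=cv2.boxPoints(r); L=[np.linalg.norm(b[i]-b[(i+1)%4]) for i in range(2)]
        e=[(b[1]+b[2])/2,(b[3]+b[0])/2] if L[0]>L[1] else [(b[0]+b[1])/2,(b[2]+b[3])/2]
        e=np.array(e); px=(e+.5)/k-.5+[x0,y0]; w=plane(d,px[:,0],px[:,1],17.)
        dd=w[1]-w[0]; print(n,th,px.round(1).tolist(),w.round(1).tolist(),"mid",w.mean(0).round(1),np.linalg.norm(dd).round(1),np.degrees(np.arctan2(dd[1],dd[0])).round(1))
    cv2.imwrite(f"pics/cell_{n}.png",big[:,:,::-1])
E
```

```text
top 90 [[344.7, 217.7], [315.2, 232.4]] [[504.7, -195.3, 17.0], [406.1, -111.7, 17.0]] mid [ 455.4 -153.5   17. ] 129.3 139.7
top 120 [[344.4, 217.8], [315.6, 232.2]] [[503.8, -194.6, 17.0], [407.4, -112.8, 17.0]] mid [ 455.6 -153.7   17. ] 126.4 139.7
side 90 [[295.5, 218.6], [335.3, 228.2]] [[405.9, -110.7, 17.0], [504.2, -192.9, 17.0]] mid [ 455.1 -151.8   17. ] 128.1 -39.9
side 120 [[295.8, 218.6], [334.4, 228.0]] [[406.7, -111.0, 17.0], [501.9, -190.9, 17.0]] mid [ 454.3 -151.    17. ] 124.3 -40.0
```

View pics/cell_top.png

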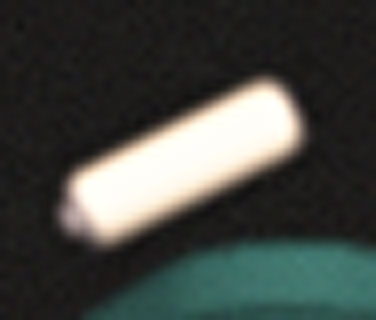

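View pics/cell_side.png

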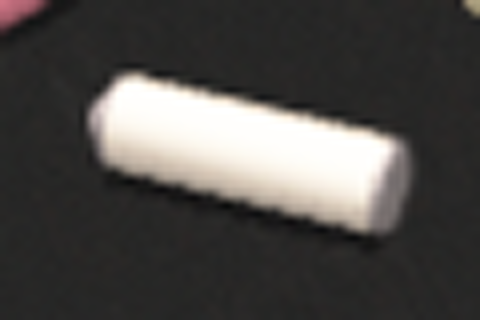

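```bash
cat >> h.py <<'E'
def toolR(yaw_deg,tilt_deg=0):
    # tool y along heading yaw (nub direction), z down; tilt raises tool y (nub) up
    a=np.radians(yaw_deg);y=np.array([np.cos(a),np.sin(a),0]);z=np.array([0,0,-1.]);x=np.cross(y,z)
    M=np.stack([x,y,z],1)
    return R.from_rotvec(x*np.radians(tilt_deg)*SG)*R.from_matrix(M)
SG=1
y=toolR(0,10).as_matrix()[:,1]
if y[2]<0: SG=-1
def rows(p0,R0,p1,R1,n,op):
    from scipy.spatial.transform import Slerp
    d=(R0.inv()*R1).as_rotvec(); out=[]
    ps=[p0+(p1-p0)*i/n for i in range(n+1)];Rs=[R0*R.from_rotvec(d*i/n) for i in range(n+1)]
    for i in range(n):
        out.append(np.r_[Rs[i].inv().apply(ps[i+1]-ps[i])/500,d/n/(2*np.pi),op].round(4).tolist())
    return out
def plan(p1,R1,n,op,st=None):
    from plant import robot
    st=st or robot.get_state(); p0=np.array(st["position"]);R0=R.from_rotvec(st["ee_rot"])
    print("from",p0.round(1),"dist",np.linalg.norm(np.array(p1)-p0).round(1),"rot",np.degrees((R0.inv()*R1).magnitude()).round(1))
    for r in rows(p0,R0,np.array(p1,float),R1,n,op): print(r,",")
E
python3 -c "
from h import *
print(SG,toolR(139.8).as_matrix().round(2),toolR(180,15).as_matrix().round(2))
plan([455,-152.5,150],toolR(139.8),10,1)"
```

```text
-1 [[-0.65 -0.76  0.  ]
 [-0.76  0.65  0.  ]
 [-0.    0.   -1.  ]] [[-0.   -0.97 -0.26]
 [-1.    0.    0.  ]
 [ 0.    0.26 -0.97]]
from [ 176.2 -702.5  230.2] dist 621.8 rot 54.3
[-0.0931, -0.0808, 0.0162, 0.0, 0.0, 0.0151, 1.0] ,
[-0.1003, -0.0717, 0.0162, 0.0, 0.0, 0.0151, 1.0] ,
[-0.1067, -0.0619, 0.0162, 0.0, 0.0, 0.0151, 1.0] ,
[-0.112, -0.0515, 0.0162, 0.0, 0.0, 0.0151, 1.0] ,
[-0.1164, -0.0407, 0.0162, 0.0, 0.0, 0.0151, 1.0] ,
[-0.1197, -0.0295, 0.0162, 0.0, 0.0, 0.0151, 1.0] ,
[-0.122, -0.018, 0.0161, 0.0, 0.0, 0.0151, 1.0] ,
[-0.1231, -0.0064, 0.0161, 0.0, 0.0, 0.0151, 1.0] ,
[-0.1232, 0.0053, 0.0161, 0.0, 0.0, 0.0151, 1.0] ,
[-0.1221, 0.0169, 0.0161, 0.0, 0.0, 0.0151, 1.0] ,
```

Call:
play_rows --steps '[[[-0.093,-0.081,0.01,0,0,0.015,1],[-0.1,-0.072,0.01,0,0,0.015,1],[-0.106,-0.062,0.01,0,0,0.015,1],[-0.112,-0.052,0.01,0,0,0.015,1],[-0.116,-0.041,0.01,0,0,0.015,1],[-0.12,-0.03,0.016,0,0,0.015,1],[-0.122,-0.018,0.016,0,0,0.015,1],[-0.122,-0.006,0.016,0,0,0.015,1],[-0.122,0.005,0.016,0,0,0.015,1],[0,0,0,0,0,0,1]]]'

```text
clock: 1.35
position: [429.2, -203.4, 173.5]
ee_rot: [-1.479, 2.771, 0.004]
contact_force: [-0.2, -1.8, -0.0]
opening: 85.8
```

```bash
python3 -c "
from h import *
from plant import robot
print(robot.get_state()['joints'].round(2))
plan([455,-152.5,100],toolR(139.8),3,1)
for n in ('top','side'):
    d=robot.get_image(n); cv2.imwrite('pics/%s1.png'%n,d['image'][:,:,::-1])
"
```

```text
[ 0.18  0.38  0.21  2.22 -0.15  0.56 -1.65]
from [ 429.2 -203.4  173.5] dist 93.0 rot 6.4
[-0.0377, 0.0045, 0.049, 0.0001, 0.0001, 0.0059, 1.0] ,
[-0.0375, 0.0059, 0.049, 0.0001, 0.0001, 0.0059, 1.0] ,
[-0.0373, 0.0073, 0.049, 0.0001, 0.0001, 0.0059, 1.0] ,
```

Call:
play_rows --steps '[[[-0.037,0.005,0.04,0,0,0.006,1],[-0.037,0.006,0.05,0,0,0.006,1],[-0.037,0.007,0.055,0,0,0.006,1],[0,0,0,0,0,0,1],[0,0,0,0,0,0,1]]]'

```text
clock: 2.08
position: [452.2, -161.8, 102.4]
ee_rot: [1.299, -2.86, 0.002]
contact_force: [-0.3, -0.4, 0.6]
opening: 85.7
```

```bash
python3 -c "
from h import *
from plant import robot
s=robot.get_state();print(s['joints'].round(2))
plan([455,-152.5,2.5],toolR(139.8),4,1)
for n in ('top','side'):
    d=robot.get_image(n); cv2.imwrite('pics/%s2.png'%n,d['image'][:,:,::-1])
    print(proj(d,[[455,-152.5,17],s['position']]))
"
```

```text
[ 0.11  0.51  0.19  2.25 -0.24  0.39 -1.79]
from [ 452.2 -161.8  102.4] dist 100.4 rot 0.9
[-0.0044, 0.0021, 0.05, -0.0, -0.0, -0.0007, 1.0] ,
[-0.0044, 0.002, 0.05, -0.0, -0.0, -0.0007, 1.0] ,
[-0.0044, 0.002, 0.05, -0.0, -0.0, -0.0007, 1.0] ,
[-0.0044, 0.002, 0.05, -0.0, -0.0, -0.0007, 1.0] ,
[[329.73934277 225.01265704]
 [331.71029254 218.0255928 ]]
[[315.1210511  223.45726685]
 [314.46956068 200.80472865]]
```

View pics/side2.png

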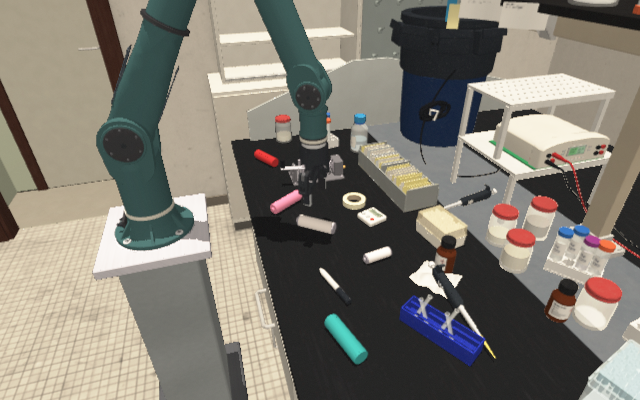

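Call:
play_rows --steps '[[[-0.0045,0.002,0.05,0,0,-0.0005,1],[-0.0045,0.002,0.05,0,0,-0.0005,1],[-0.0045,0.002,0.05,0,0,-0.0005,1],[-0.0045,0.002,0.048,0,0,-0.0005,1],[0,0,0,0,0,0,1],[0,0,0,0,0,0,1]]]'

```text
clock: 2.92
position: [456.0, -151.0, 3.8]
ee_rot: [-1.319, 2.85, -0.002]
contact_force: [-0.0, 0.3, 0.1]
opening: 85.6
```

```bash
python3 -c "
from h import *
plan([455,-152.5,2.5],toolR(139.8),1,1)
"
```

```text
from [ 456.  -151.     3.8] dist 2.2 rot 0.2
[0.0035, -0.0004, 0.0026, -0.0002, 0.0001, -0.0004, 1.0] ,
```

Close.

Call:
play_rows --steps '[[[0.003,0,0.003,0,0,0,1],[0,0,0,0,0,0,0.5],[0,0,0,0,0,0,0.3],[0,0,0,0,0,0,0.2],[0,0,0,0,0,0,0.1],[0,0,0,0,0,0,0.1]]]' --squeeze 80

```text
clock: 3.68
position: [454.5, -151.5, 1.8]
ee_rot: [-1.32, 2.851, -0.0]
contact_force: [-0.9, -0.4, 6.7]
opening: 32.5
```

Call:
play_rows --steps '[[[0,0,0,0,0,0,0.1],[0,0,0,0,0,0,0.1]]]'

```text
clock: 3.92
position: [454.5, -151.5, 1.8]
ee_rot: [-1.32, 2.851, -0.0]
contact_force: [0.3, 0.2, 5.4]
opening: 32.6
```

Call:
play_rows --steps '[[[0,0,0,0,0,0,0.7],[0,0,0,0,0,0,0.7],[0,-0.01,0,0,0,0,0.7],[0,-0.01,0,0,0,0,0.7],[0,0,0,0,0,0,0.3],[0,0,0,0,0,0,0.1],[0,0,0,0,0,0,0.1],[0,0,0,0,0,0,0.1],[0,0,0,0,0,0,0.1]]]' --squeeze 80

```text
clock: 5.05
position: [462.5, -158.0, 1.6]
ee_rot: [-1.32, 2.85, -0.001]
contact_force: [0.1, -0.8, 6.2]
opening: 32.6
```

```bash
python3 -c "
from h import *
from plant import robot
s=robot.get_state();p=s['position'];M=R.from_rotvec(s['ee_rot']).as_matrix();print(p,M.round(3),s['opening'])
print('center offset',M.T@(np.array([455,-152.5,17])-p))
plan(p+[0,0,140],toolR(150),5,.1)
"
```

```text
[ 462.50594491 -158.01174209    1.56618969] [[-0.647 -0.763  0.001]
 [-0.763  0.647 -0.   ]
 [-0.    -0.001 -1.   ]] 32.585448567530094
center offset [  0.64590295   9.27796819 -15.44095612]
from [ 462.5 -158.     1.6] dist 140.0 rot 10.3
[-0.0, -0.0, -0.056, -0.0, 0.0, -0.0057, 0.1] ,
[-0.0, -0.0, -0.056, -0.0, 0.0, -0.0057, 0.1] ,
[-0.0, -0.0, -0.056, -0.0, 0.0, -0.0057, 0.1] ,
[-0.0, -0.0, -0.056, -0.0, 0.0, -0.0057, 0.1] ,
[-0.0, -0.0, -0.056, -0.0, 0.0, -0.0057, 0.1] ,
```

Call:
play_rows --steps '[[[0,0,-0.04,0,0,0,0.1],[0,0,-0.06,0,0,0,0.1],[0,0,-0.08,0,0,0,0.1],[0,0,-0.08,0,0,0,0.1],[0,0,-0.04,0,0,0,0.1],[0,0,0,0,0,0,0.1]]]'

```text
clock: 5.8
position: [462.6, -157.6, 152.0]
ee_rot: [-1.321, 2.849, -0.002]
contact_force: [0.4, -0.6, -2.6]
opening: 32.3
```

```bash
cat >> h.py <<'E'
Rm,T=pickle.load(open("cr.pkl","rb")); YAW=178.1
def cell_pose(cx,cy,cz,tilt,off):
    Rt=toolR(YAW,tilt); w=np.r_[Rm@np.array([cx,cy])+T,cz]
    return w-Rt.apply(off),Rt
E
python3 -c "
from h import *
from plant import robot
p,Rt=cell_pose(22,0,150,15,[0,9.3,-15.4]);print(p)
plan(p,Rt,9,.1)
for n in ('top','side'):
    d=robot.get_image(n); cv2.imwrite('pics/%s3.png'%n,d['image'][:,:,::-1])
"
```

```text
[513.29283276 155.98680531 132.71772516]
from [ 462.6 -157.6  152. ] dist 318.3 rot 41.1
[-0.0605, 0.0364, 0.0043, -0.0045, 0.0016, -0.0118, 0.1] ,
[-0.063, 0.0317, 0.0047, -0.0045, 0.0016, -0.0118, 0.1] ,
[-0.0652, 0.0269, 0.0049, -0.0045, 0.0016, -0.0118, 0.1] ,
[-0.0671, 0.0218, 0.0049, -0.0045, 0.0016, -0.0118, 0.1] ,
[-0.0686, 0.0167, 0.0048, -0.0045, 0.0016, -0.0118, 0.1] ,
[-0.0697, 0.0114, 0.0045, -0.0045, 0.0016, -0.0118, 0.1] ,
[-0.0703, 0.0061, 0.0041, -0.0045, 0.0016, -0.0118, 0.1] ,
[-0.0706, 0.0008, 0.0035, -0.0045, 0.0016, -0.0118, 0.1] ,
[-0.0705, -0.0045, 0.0027, -0.0045, 0.0016, -0.0118, 0.1] ,
```

View pics/side3.png

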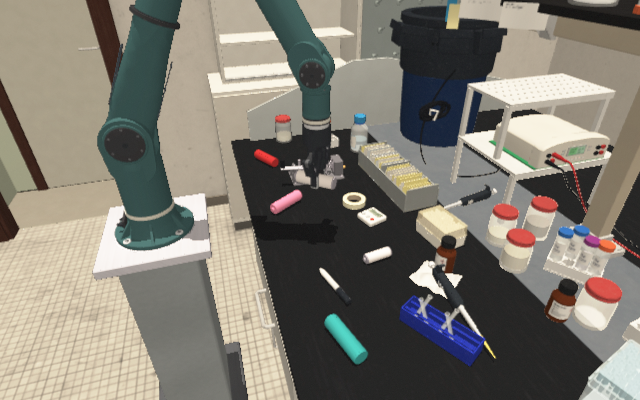

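Call:
play_rows --steps '[[[-0.06,0.036,0.004,-0.0045,0.0016,-0.0118,0.1],[-0.063,0.032,0.005,-0.0045,0.0016,-0.0118,0.1],[-0.065,0.027,0.005,-0.0045,0.0016,-0.0118,0.1],[-0.067,0.022,0.005,-0.0045,0.0016,-0.0118,0.1],[-0.069,0.017,0.005,-0.0045,0.0016,-0.0118,0.1],[-0.07,0.011,0.0045,-0.0045,0.0016,-0.0118,0.1],[-0.07,0.006,0.004,-0.0045,0.0016,-0.0118,0.1],[-0.07,0.001,0.0035,-0.0045,0.0016,-0.0118,0.1],[-0.07,-0.0045,0.003,-0.0045,0.0016,-0.0118,0.1],[0,0,0,0,0,0,0.1]]]'

```text
clock: 7.15
position: [512.1, 159.4, 129.0]
ee_rot: [2.054, -2.107, -0.285]
contact_force: [-0.0, -0.1, -1.6]
opening: 32.7
```

Call:
play_rows --steps '[[[0,0,0,0,0,0,0.1]]]'

```text
clock: 7.28
position: [511.4, 154.3, 129.7]
ee_rot: [2.045, -2.112, -0.281]
contact_force: [0.4, -0.5, -1.6]
opening: 32.3
```

```bash
python3 -c "
from h import *
from plant import robot
print(robot.get_state()['joints'].round(2))
p,Rt=cell_pose(22,0,150,15,[0,9.3,-15.4])
plan(p,Rt,2,.1)
for n in ('top','side'):
    d=robot.get_image(n);pickle.dump(d,open(n+'4.pkl','wb'))
crop(load('top4'),230,310,130,220,6.6,'pics/t4.png');crop(load('side4'),260,370,110,200,7,'pics/s4.png')
"
```

```text
[-0.34  0.59  0.02  1.95 -0.13  0.86 -1.83]
from [511.4 154.3 129.7] dist 4.0 rot 0.4
[-0.0018, -0.001, -0.0034, 0.0005, -0.0003, 0.0, 0.1] ,
[-0.0018, -0.001, -0.0034, 0.0005, -0.0003, 0.0, 0.1] ,
```

View pics/t4.png

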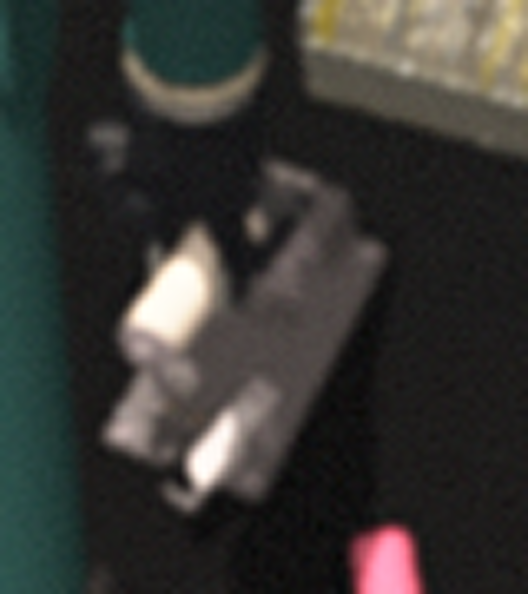

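View pics/s4.png

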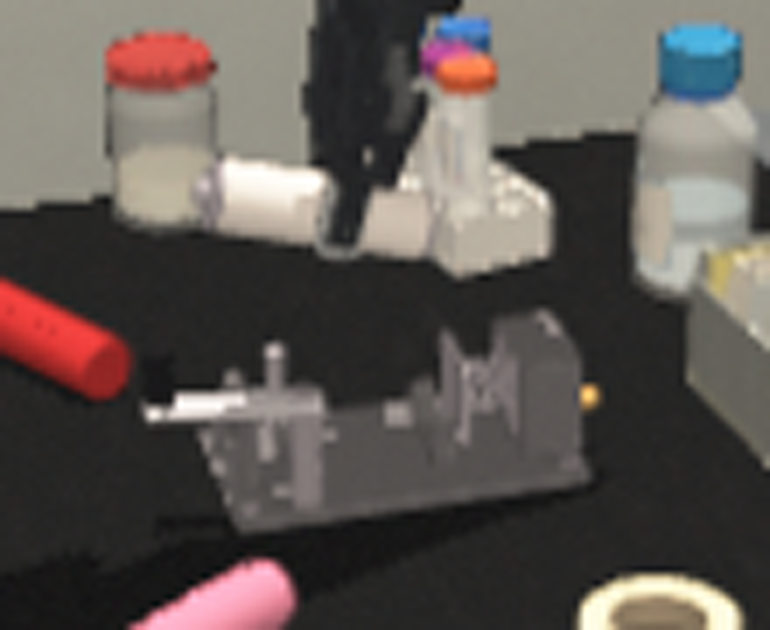

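```bash
python3 -c "
from h import *
from plant import robot
s=robot.get_state();p=np.array(s['position']);Rt=R.from_rotvec(s['ee_rot'])
off=np.array([0,9.3,-15.4])
for n,x0,y0,k in(('top',230,130,6.6),('side',260,110,7)):
    d=load(n+'4');im=cv2.imread('pics/%s4.png'%n[0])
    pts=[]
    for a in(-60,53,60):
        for dz in (-17,0,17) if a<60 else (0,):
            pts.append(p+Rt.apply(off+[0,a,dz]))
    q=(proj(d,pts)-[x0,y0]+.5)*k-.5
    for u in q: cv2.circle(im,tuple(u.astype(int)),3,(0,255,0),-1)
    cv2.imwrite('pics/m_%s.png'%n,im)
"
```

```text
(no output)
```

View pics/m_side.png

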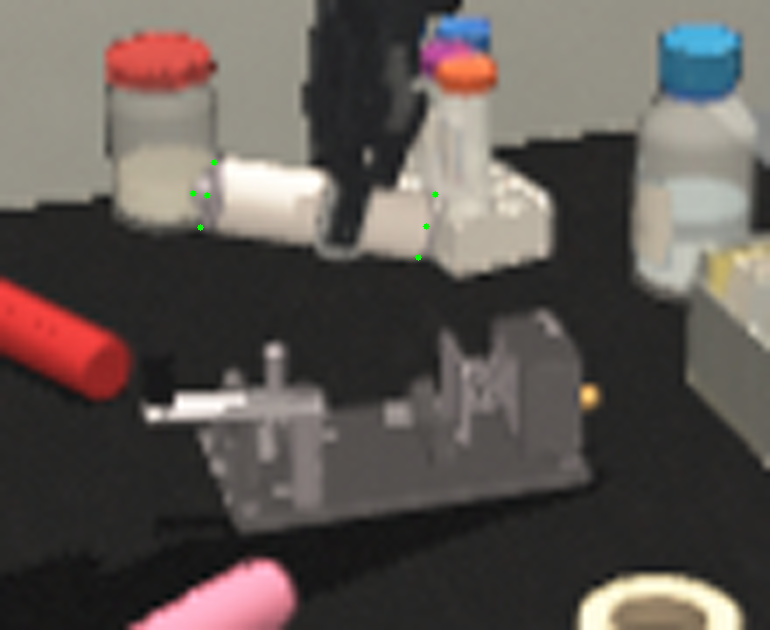

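View pics/m_top.png

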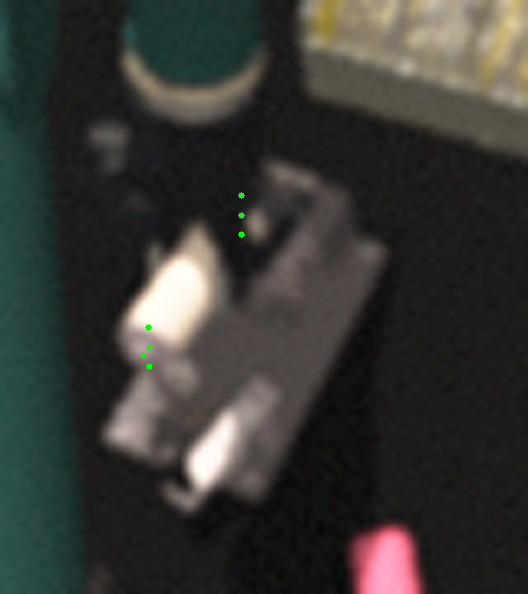

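```bash
python3 -c "
from h import *
p,Rt=cell_pose(24,0,66,15,[0,9.,-15.4])
plan(p,Rt,4,.1)
"
```

```text
from [511.6 153.4 130.4] dist 81.7 rot 0.3
[-0.0015, -0.0104, 0.0395, 0.0002, -0.0001, -0.0, 0.1] ,
[-0.0014, -0.0104, 0.0395, 0.0002, -0.0001, -0.0, 0.1] ,
[-0.0014, -0.0103, 0.0395, 0.0002, -0.0001, -0.0, 0.1] ,
[-0.0014, -0.0103, 0.0395, 0.0002, -0.0001, -0.0, 0.1] ,
```

Call:
play_rows --steps '[[[-0.0015,-0.0105,0.0395,0,0,0,0.1],[-0.0015,-0.0105,0.0395,0,0,0,0.1],[-0.0015,-0.0105,0.0395,0,0,0,0.1],[-0.0015,-0.0105,0.0395,0,0,0,0.1],[0,0,0,0,0,0,0.1],[0,0,0,0,0,0,0.1],[0,0,0,0,0,0,0.1]]]'

```text
clock: 8.25
position: [512.7, 158.2, 50.2]
ee_rot: [2.049, -2.115, -0.279]
contact_force: [0.3, -0.3, -2.2]
opening: 32.4
```

```bash
cat > look.py <<'E'
import sys
from h import *
from plant import robot
k=sys.argv[1]
s=robot.get_state();p=np.array(s['position']);Rt=R.from_rotvec(s['ee_rot'])
off=np.array([0,float(sys.argv[2]) if len(sys.argv)>2 else 9.,-15.4])
c=p+Rt.apply(off);ax=Rt.as_matrix()[:,1]
L=lambda w: np.r_[Rm.T@(w[:2]-T),w[2]].round(1)
print("clock",s["clock"],"center",L(c),"flat",L(c-60*ax),"nub",L(c+60*ax),"tilt",np.degrees(np.arcsin(ax[2])).round(1),"F",np.round(s["contact_force"],1))
for n,x0,x1,y0,y1,f in(('top',235,300,140,215,8),('side',270,355,135,200,9)):
    d=robot.get_image(n);pickle.dump(d,open(f'{n}{k}.pkl','wb'))
    im=cv2.resize(d["image"][y0:y1,x0:x1,::-1],None,fx=f,fy=f,interpolation=cv2.INTER_CUBIC); im=np.clip(im*1.6,0,255).astype(np.uint8)
    pts=[c+Rt.apply([0,a,dz]) for a in(-60,53) for dz in(-17,17)]+[c+60*ax]
    if len(sys.argv)>3: pts=[]
    for u in (((proj(d,pts)-[x0,y0]+.5)*f-.5) if len(pts) else []): cv2.circle(im,tuple(u.astype(int)),2,(0,255,0),-1)
    cv2.imwrite(f'pics/{n}_{k}.png',im)
E
python3 look.py 5; python3 -c "
from h import *
p,Rt=cell_pose(24,0,60,15,[0,9.,-15.4])
plan(p,Rt,1,.1)"
```

```text
clock 8.25 center [22.3 -2.2 67.4] flat [-35.6  -2.2  51.8] nub [80.2 -2.2 83. ] tilt 15.1 F [ 0.3 -0.3 -2.2]
from [512.6 158.2  50.2] dist 7.9 rot 0.2
[0.0043, -0.001, 0.0151, 0.0003, -0.0002, 0.0002, 0.1] ,
```

View pics/side_5.png

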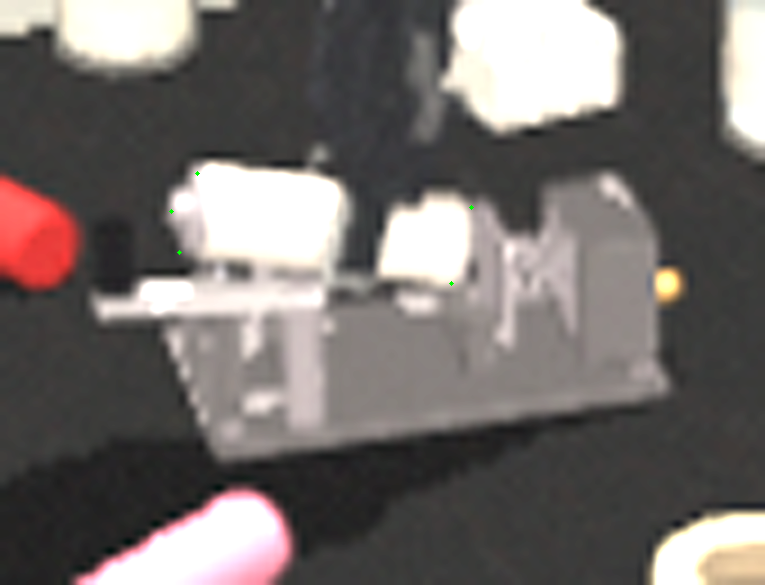

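View pics/top_5.png

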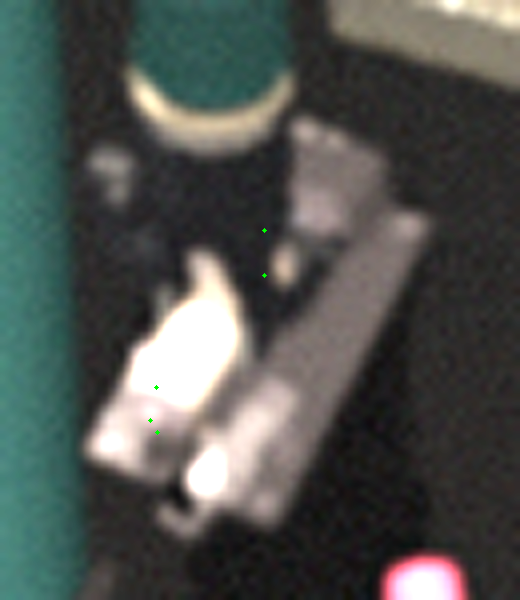

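Call:
play_rows --steps '[[[0.004,-0.001,0.008,0,0,0,0.1],[0,0,0.008,0,0,0,0.1],[0,0,0,0,0,0,0.1],[0,0,0,0,0,0,0.1]]]'

```text
clock: 8.85
position: [511.1, 155.7, 42.5]
ee_rot: [2.048, -2.114, -0.279]
contact_force: [1.2, -1.7, 4.8]
opening: 32.5
```

```bash
python3 look.py 6; python3 -c "
from h import *
p,Rt=cell_pose(12,0,58,15,[0,9.,-15.4])
plan(p,Rt,4,.1)"
```

```text
clock 8.85 center [23.9  0.3 59.7] flat [-34.    0.3  44. ] nub [81.8  0.4 75.4] tilt 15.2 F [ 1.2 -1.7  4.8]
from [511.  155.7  42.4] dist 12.1 rot 0.2
[-0.0002, -0.006, -0.0008, 0.0001, -0.0001, 0.0, 0.1] ,
[-0.0002, -0.006, -0.0008, 0.0001, -0.0001, 0.0, 0.1] ,
[-0.0002, -0.006, -0.0008, 0.0001, -0.0001, 0.0, 0.1] ,
[-0.0002, -0.006, -0.0008, 0.0001, -0.0001, 0.0, 0.1] ,
```

View pics/side_6.png

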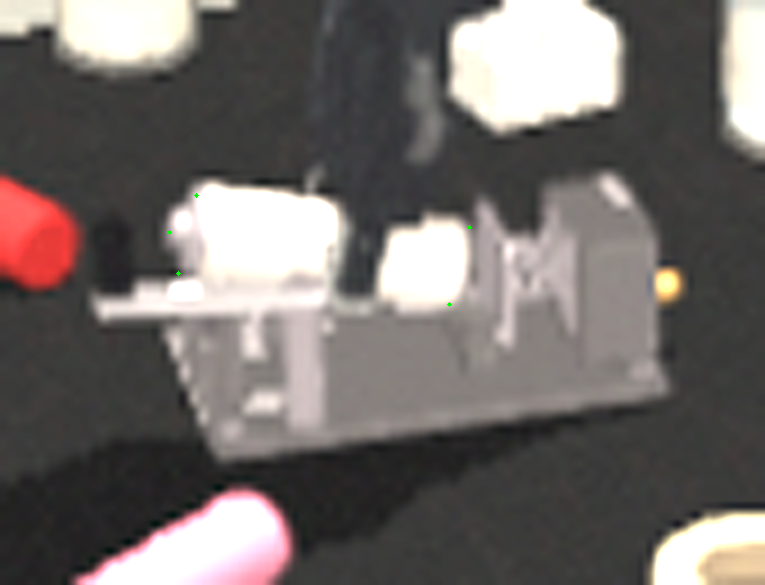

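Call:
play_rows --steps '[[[0,-0.003,-0.006,0,0,0,0.1],[0,-0.003,0,0,0,0,0.1],[0,0,0,0,0,0,0.1]]]'

```text
clock: 9.32
position: [514.0, 156.0, 43.5]
ee_rot: [2.048, -2.113, -0.28]
contact_force: [-0.4, -0.4, -1.2]
opening: 32.6
```

```bash
python3 look.py 7
```

```text
clock 9.325 center [21.  -0.  60.7] flat [-36.9  -0.1  45. ] nub [78.9 -0.  76.4] tilt 15.2 F [-0.4 -0.4 -1.2]
```

View pics/top_7.png

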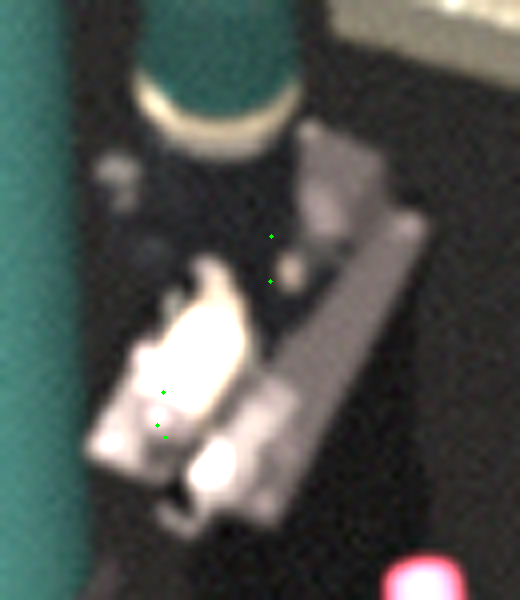

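Call:
play_rows --steps '[[[0,-0.006,-0.0016,0,0,0,0.1],[0,-0.006,-0.0016,0,0,0,0.1],[0,-0.006,-0.0016,0,0,0,0.1],[0,-0.006,-0.0016,0,0,0,0.1],[0,0,0,0,0,0,0.1],[0,0,0,0,0,0,0.1]]]'

```text
clock: 10.18
position: [525.5, 155.6, 43.7]
ee_rot: [2.047, -2.112, -0.282]
contact_force: [-4.2, 1.0, -1.8]
opening: 32.7
```

```bash
python3 look.py 8
```

```text
clock 10.175 center [ 9.5 -0.  60.9] flat [-48.4  -0.1  45.1] nub [67.3  0.  76.7] tilt 15.3 F [-4.2  1.  -1.8]
```

View pics/side_8.png

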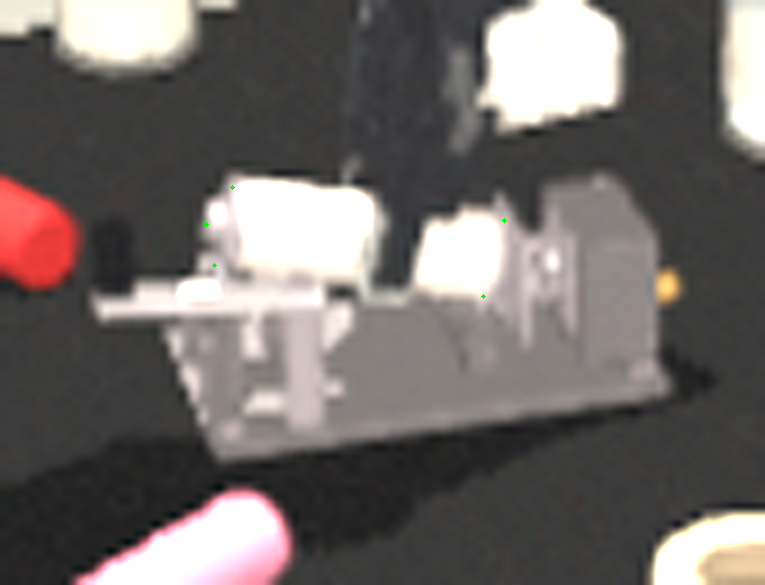

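Call:
play_rows --steps '[[[0,-0.0055,-0.0014,0,0,0,0.1],[0,-0.0055,-0.0014,0,0,0,0.1],[0,-0.0055,-0.0014,0,0,0,0.1],[0,-0.0055,-0.0014,0,0,0,0.1],[0,0,0,0,0,0,0.1],[0,0,0,0,0,0,0.1]]]'

```text
clock: 11.02
position: [534.9, 155.2, 43.6]
ee_rot: [2.045, -2.109, -0.285]
contact_force: [-7.0, 0.4, 0.7]
opening: 32.3
```

```bash
python3 look.py 9;  python3 -c "
from h import *
p,Rt=cell_pose(-4,0,41,0,[0,9.,-15.4])
plan(p,Rt,5,.1)"
```

```text
clock 11.025 center [-0.   0.  60.9] flat [-57.8  -0.   44.8] nub [57.8  0.1 76.9] tilt 15.5 F [-7.   0.4  0.7]
from [534.9 155.3  43.6] dist 19.9 rot 15.5
[-0.0, -0.0052, 0.006, 0.0086, -0.0001, 0.0001, 0.1] ,
[-0.0, -0.0048, 0.0063, 0.0086, -0.0001, 0.0001, 0.1] ,
[-0.0, -0.0045, 0.0066, 0.0086, -0.0001, 0.0001, 0.1] ,
[-0.0, -0.0041, 0.0068, 0.0086, -0.0001, 0.0001, 0.1] ,
[-0.0, -0.0038, 0.007, 0.0086, -0.0001, 0.0001, 0.1] ,
```

View pics/side_9.png

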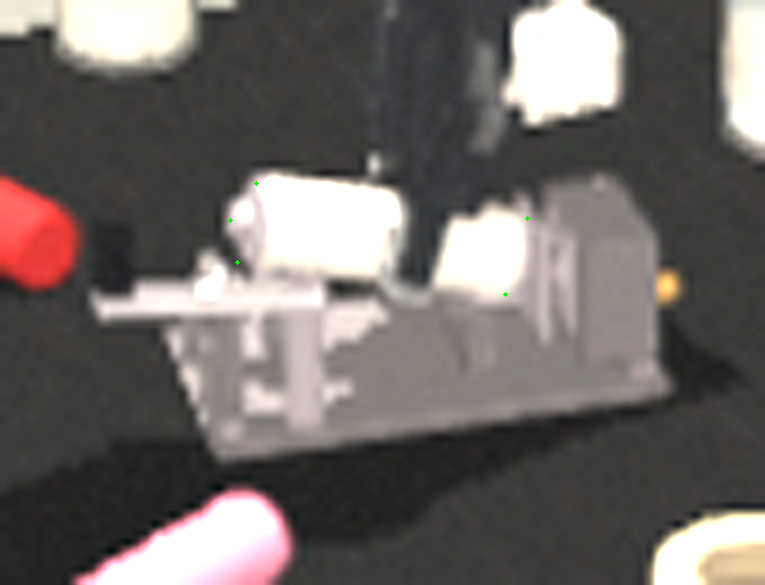

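View pics/top_9.png

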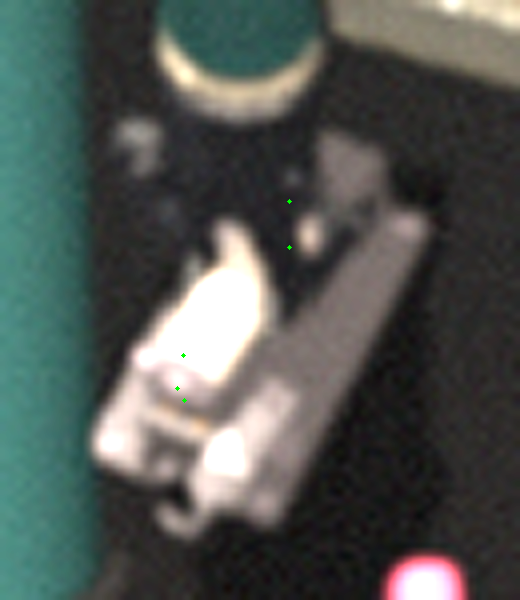

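Call:
play_rows --steps '[[[0,-0.0045,-0.0012,0,0,0,0.1],[0,-0.0045,-0.0012,0,0,0,0.1],[0,0,0,0,0,0,0.1],[0,0,0,0,0,0,0.1]]]'

```text
clock: 11.62
position: [538.5, 155.1, 43.6]
ee_rot: [2.044, -2.108, -0.287]
contact_force: [-8.8, 0.4, 0.9]
opening: 32.5
```

```bash
python3 look.py 10;  python3 -c "
from h import *
p,Rt=cell_pose(-4,0,46,5,[0,9.,-15.4])
plan(p,Rt,5,.1)"
```

```text
clock 11.625 center [-3.7  0.  60.9] flat [-61.5  -0.   44.7] nub [54.   0.1 77.1] tilt 15.6 F [-8.8  0.4  0.9]
from [538.5 155.1  43.6] dist 14.2 rot 10.6
[-0.0, -0.0028, 0.0049, 0.0059, -0.0001, 0.0001, 0.1] ,
[-0.0, -0.0026, 0.005, 0.0059, -0.0001, 0.0001, 0.1] ,
[-0.0, -0.0024, 0.0051, 0.0059, -0.0001, 0.0001, 0.1] ,
[-0.0, -0.0022, 0.0052, 0.0059, -0.0001, 0.0001, 0.1] ,
[-0.0, -0.002, 0.0053, 0.0059, -0.0001, 0.0001, 0.1] ,
```

Call:
play_rows --steps '[[[0,-0.003,0.005,0.006,0,0,0.1],[0,-0.0026,0.005,0.006,0,0,0.1],[0,-0.0024,0.005,0.006,0,0,0.1],[0,-0.0022,0.005,0.006,0,0,0.1],[0,-0.002,0.005,0.006,0,0,0.1],[0,0,0,0,0,0,0.1],[0,0,0,0,0,0,0.1]]]'

```text
clock: 12.6
position: [542.3, 154.9, 30.0]
ee_rot: [2.145, -2.211, -0.089]
contact_force: [-8.2, 0.7, 1.6]
opening: 32.3
```

```bash
python3 look.py 11;  python3 -c "
from h import *
p,Rt=cell_pose(-4,0,40,0,[0,9.,-15.4])
plan(p,Rt,4,.1)"
```

```text
clock 12.6 center [-4.4  0.2 46.1] flat [-64.2   0.   41.1] nub [55.4  0.3 51.1] tilt 4.8 F [-8.2  0.7  1.6]
from [542.4 154.9  30. ] dist 5.5 rot 4.8
[-0.0001, -0.0006, 0.0027, 0.0033, -0.0001, 0.0001, 0.1] ,
[-0.0001, -0.0006, 0.0027, 0.0033, -0.0001, 0.0001, 0.1] ,
[-0.0001, -0.0005, 0.0027, 0.0033, -0.0001, 0.0001, 0.1] ,
[-0.0001, -0.0005, 0.0027, 0.0033, -0.0001, 0.0001, 0.1] ,
```

View pics/side_11.png

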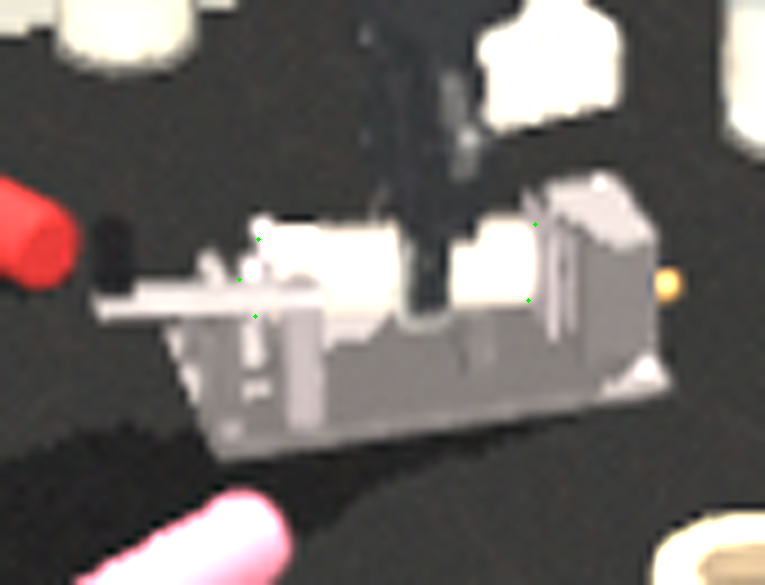

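View pics/top_11.png

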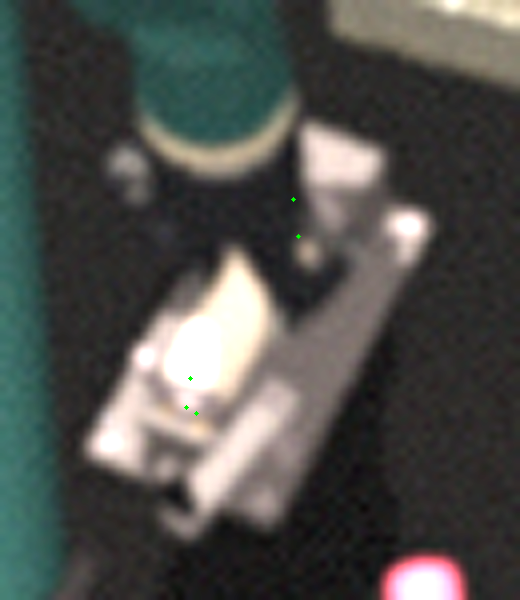

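Call:
play_rows --steps '[[[0,-0.0003,0.0028,0.0033,0,0,0.1],[0,-0.0003,0.0028,0.0033,0,0,0.1],[0,-0.0003,0.0028,0.0033,0,0,0.1],[0,-0.0003,0.0028,0.0033,0,0,0.1],[0,0,0,0,0,0,0.1],[0,0,0,0,0,0,0.1]]]'

```text
clock: 13.45
position: [543.6, 154.5, 25.3]
ee_rot: [2.187, -2.253, 0.004]
contact_force: [-9.1, -0.0, 9.9]
opening: 32.5
```

```bash
python3 look.py 12;  python3 -c "
from h import *
p,Rt=cell_pose(-3,0,38.5,0,[0,9.,-15.4])
plan(p,Rt,2,.1)"
```

```text
clock 13.45 center [-4.3  0.5 40.7] flat [-64.3   0.3  40.7] nub [55.7  0.6 40.6] tilt -0.1 F [-9.1 -0.   9.9]
from [543.6 154.5  25.2] dist 2.5 rot 0.3
[-0.0005, 0.0013, 0.0021, -0.0001, -0.0002, 0.0003, 0.1] ,
[-0.0005, 0.0013, 0.0021, -0.0001, -0.0002, 0.0003, 0.1] ,
```

View pics/side_12.png

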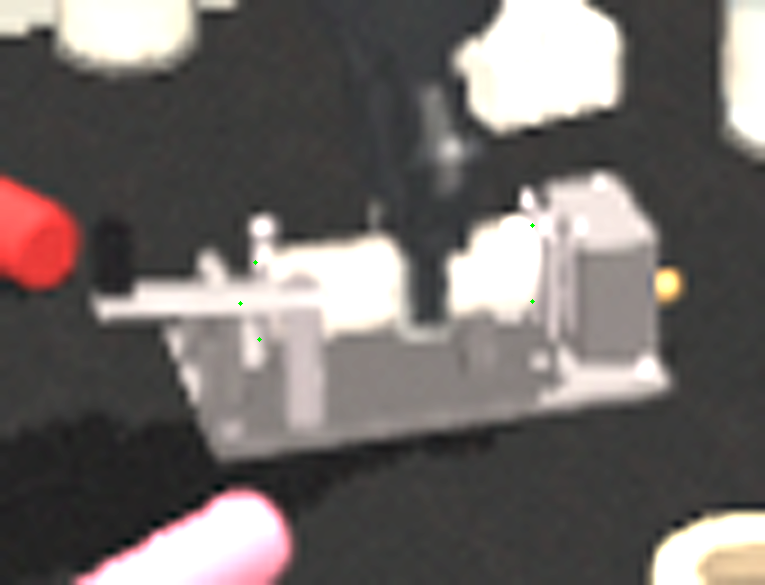

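View pics/top_12.png

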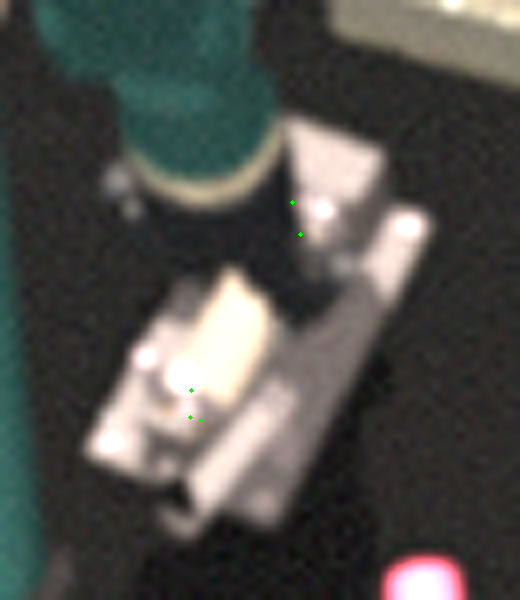

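Call:
play_rows --steps '[[[0,0.003,0.001,0,0,0,0.1],[0,0.003,0.001,0,0,0,0.1],[0,0.002,0,0,0,0,0.1],[0,0,0,0,0,0,0.1],[0,0,0,0,0,0,0.1]]]'

```text
clock: 14.18
position: [543.6, 154.5, 25.2]
ee_rot: [-2.184, 2.252, -0.011]
contact_force: [-4.5, -1.2, 10.6]
opening: 32.2
```

```bash
python3 look.py 13
```

```text
clock 14.175 center [-4.2  0.5 40.6] flat [-64.2   0.3  41. ] nub [55.8  0.6 40.1] tilt -0.5 F [-4.5 -1.2 10.6]
```

Call:
play_rows --steps '[[[0,0.003,-0.003,0,0,0,0.1],[0,0.003,0,0,0,0,0.1],[0,0.002,0,0,0,0,0.1],[0,0,0,0,0,0,0.1],[0,0,0,0,0,0,0.1]]]'

```text
clock: 14.9
position: [539.6, 154.7, 25.2]
ee_rot: [-2.183, 2.253, -0.011]
contact_force: [-0.7, -3.2, 5.1]
opening: 32.5
```

```bash
python3 look.py 14
```

```text
clock 14.9 center [-0.2  0.4 40.6] flat [-60.2   0.4  41.1] nub [59.8  0.5 40.1] tilt -0.5 F [-0.7 -3.2  5.1]
```

View pics/side_14.png

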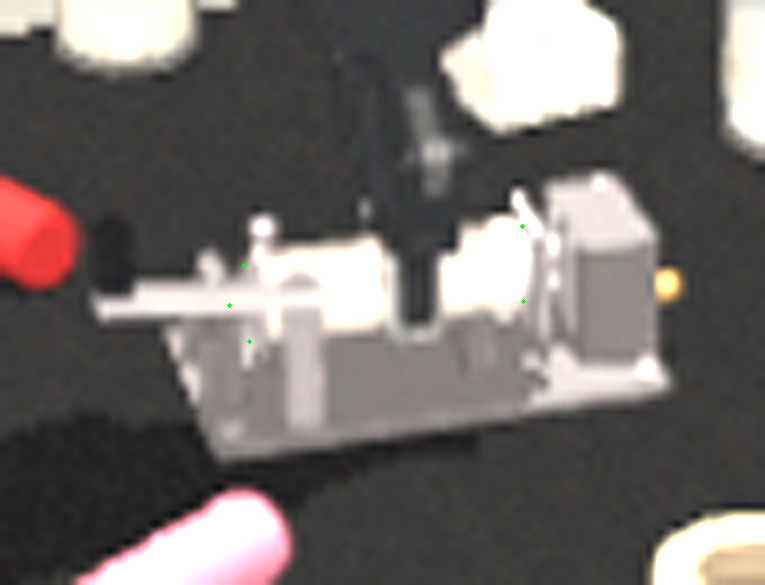

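Call:
play_rows --steps '[[[0,0,0,0,0,0,0.8],[0,0,0,0,0,0,0.8],[0,0,0,0,0,0,0.8],[0,0,0,0,0,0,0.8],[0,0,-0.04,0,0,0,0.8],[0,0,-0.08,0,0,0,0.8],[0,0,-0.08,0,0,0,0.8],[0,0,-0.08,0,0,0,0.8],[0,0,0,0,0,0,0.8]]]'

```text
clock: 16.12
position: [540.0, 156.1, 168.1]
ee_rot: [-2.179, 2.249, -0.013]
contact_force: [-1.3, -0.2, -0.2]
opening: 68.3
```

```bash
python3 look.py 15 9 no
```

```text
clock 16.125 center [ -0.4  -1.  183.4] flat [-60.4  -1.  184.2] nub [ 59.5  -1.  182.6] tilt -0.8 F [-1.3 -0.2 -0.2]
```

View pics/side_15.png

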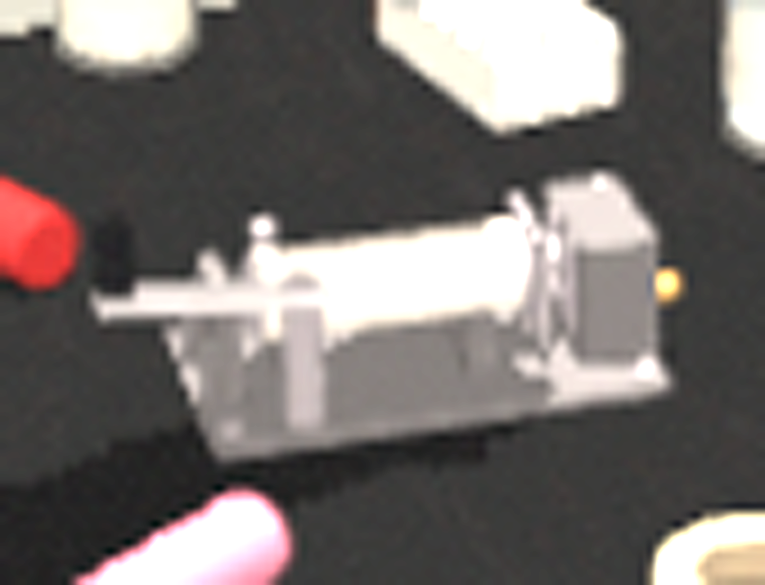

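View pics/top_15.png

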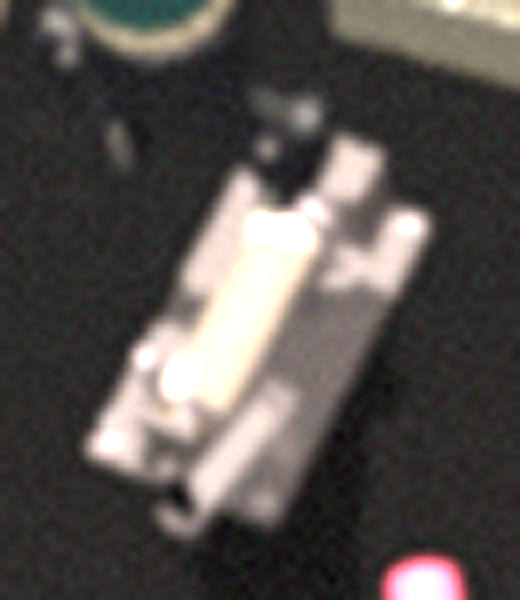

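```bash
python3 -c "
from h import *
d=load('side15'); 
w=plane(d,np.array(270+115.5/9-.5),np.array(135+252.5/9-.5),81.);l=Rm.T@(w[:2]-T);print(w,l,np.arctan2(-(l[1]-40),l[0]-40),np.hypot(l[0]-40,l[1]-40))
w=np.r_[Rm@np.array([85,80])+T,120];print(w)
plan(w,toolR(178.1),6,0)"
```

```text
[422.91958929 137.46286633  81.        ] [106.72949442  21.44146121] 0.27126079943859044 69.26214541631408
[442.74360931  78.23211736 120.        ]
from [537.5 155.5 165.1] dist 130.3 rot 0.4
[0.0267, 0.0308, 0.0148, -0.0002, -0.0, 0.0, 0.0] ,
[0.0267, 0.0308, 0.0149, -0.0002, -0.0, 0.0, 0.0] ,
[0.0267, 0.0308, 0.0149, -0.0002, -0.0, 0.0, 0.0] ,
[0.0267, 0.0308, 0.0149, -0.0002, -0.0, 0.0, 0.0] ,
[0.0268, 0.0307, 0.015, -0.0002, -0.0, 0.0, 0.0] ,
[0.0268, 0.0307, 0.015, -0.0002, -0.0, 0.0, 0.0] ,
```

Call:
play_rows --steps '[[[0.027,0.031,0,0,0,0,0],[0.027,0.031,0,0,0,0,0],[0.027,0.031,0.01,0,0,0,0],[0.027,0.031,0.02,0,0,0,0],[0.027,0.031,0.03,0,0,0,0],[0.027,0.031,0.03,0,0,0,0],[0,0,0,0,0,0,0],[0,0,0,0,0,0,0]]]'

```text
clock: 17.23
position: [443.2, 77.8, 119.3]
ee_rot: [-2.184, 2.253, -0.009]
contact_force: [0.3, 0.2, -0.3]
opening: -0.1
```

```bash
python3 look.py 16 9 no; python3 -c "
from h import *
from plant import robot
print(robot.get_state()['joints'].round(2))
w=np.r_[Rm@np.array([85,80])+T,60.5]
plan(w,toolR(178.1),4,0)"
```

```text
clock 17.225 center [ 93.7  80.4 134.6] flat [ 33.7  80.3 135. ] nub [153.7  80.5 134.2] tilt -0.4 F [ 0.3  0.2 -0.3]
[-0.34  0.45  0.09  2.31 -0.09  0.38 -1.78]
from [443.8  78.2 119.8] dist 59.3 rot 0.5
[-0.0, 0.0008, 0.0296, -0.0003, -0.0, 0.0001, 0.0] ,
[-0.0, 0.0007, 0.0296, -0.0003, -0.0, 0.0001, 0.0] ,
[-0.0, 0.0007, 0.0296, -0.0003, -0.0, 0.0001, 0.0] ,
[-0.0, 0.0006, 0.0296, -0.0003, -0.0, 0.0001, 0.0] ,
```

View pics/side_16.png

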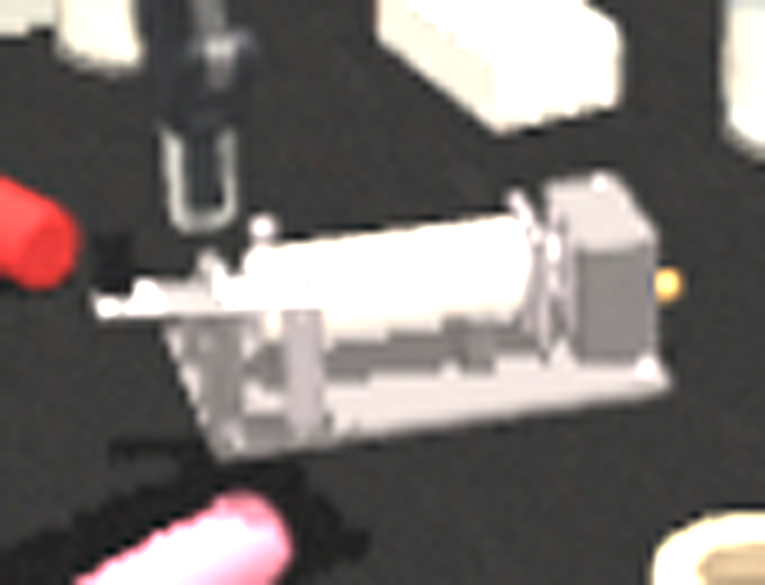

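Call:
play_rows --steps '[[[0,0.001,0.03,0,0,0,0],[0,0.001,0.03,0,0,0,0],[0,0,0.03,0,0,0,0],[0,0,0.027,0,0,0,0],[0,0,0,0,0,0,0],[0,0,0,0,0,0,0]]]'

```text
clock: 18.08
position: [442.1, 77.4, 61.2]
ee_rot: [-2.184, 2.253, -0.009]
contact_force: [-0.1, 0.7, -0.5]
opening: -0.2
```

```bash
cat > kp.py <<'E'
from h import *
from plant import robot
s=robot.get_state();p=np.array(s['position']);Rt=R.from_rotvec(s['ee_rot'])
print("tcp cradle",(Rm.T@(p[:2]-T)).round(1),p[2].round(1),np.round(s['contact_force'],1))
cur=p
for f in (0.35,0.55,0.75,0.95,1.15,1.35,1.5,1.57):
    h=14.5*np.cos(f)+11*np.sin(f)-1
    r=44
    c=np.array([40,40])+r*np.array([np.cos(f),-np.sin(f)])+(9+h)*np.array([np.sin(f),np.cos(f)])
    w=np.r_[Rm@c+T,60.5]; print(f,c.round(1),(Rt.inv().apply(w-cur)/500).round(4)); cur=w
E
python3 kp.py
```

```text
tcp cradle [85.6 80.9] 61.2 [-0.1  0.7 -0.5]
0.35 [90.  48.8] [-0.0643  0.0087  0.0012]
0.55 [91.2 39.3] [-0.019   0.0022 -0.    ]
0.75 [90.  29.1] [-0.0203 -0.0024 -0.    ]
0.95 [86.2 19. ] [-0.0203 -0.0075  0.    ]
1.15 [79.8  9.6] [-0.0187 -0.0128  0.0001]
1.35 [71.   1.9] [-0.0155 -0.0177  0.0001]
1.5 [63.1 -2.5] [-0.0087 -0.0159  0.0001]
1.57 [59. -4.] [-0.003  -0.008   0.0001]
```

Call:
play_rows --steps '[[[-0.022,0.003,0,0,0,0,0],[-0.022,0.003,0,0,0,0,0],[-0.02,0.003,0,0,0,0,0],[-0.019,0.002,0,0,0,0,0],[-0.02,-0.002,0,0,0,0,0],[-0.02,-0.007,0,0,0,0,0],[0,0,0,0,0,0,0],[0,0,0,0,0,0,0]]]'

```text
clock: 19.08
position: [442.9, 139.0, 60.9]
ee_rot: [-2.184, 2.253, -0.009]
contact_force: [-0.1, -0.8, -0.3]
opening: 0.0
```

```bash
python3 kp.py;python3 look.py 17 9 no
```

```text
tcp cradle [86.8 19.2] 60.9 [-0.1 -0.8 -0.3]
0.35 [90.  48.8] [0.059  0.0066 0.0008]
0.55 [91.2 39.3] [-0.019   0.0022 -0.    ]
0.75 [90.  29.1] [-0.0203 -0.0024 -0.    ]
0.95 [86.2 19. ] [-0.0203 -0.0075  0.    ]
1.15 [79.8  9.6] [-0.0187 -0.0128  0.0001]
1.35 [71.   1.9] [-0.0155 -0.0177  0.0001]
1.5 [63.1 -2.5] [-0.0087 -0.0159  0.0001]
1.57 [59. -4.] [-0.003  -0.008   0.0001]
clock 19.075 center [95.9 19.2 76.2] flat [35.9 19.2 76.6] nub [155.9  19.3  75.8] tilt -0.4 F [-0.1 -0.8 -0.3]
```

View pics/side_17.png

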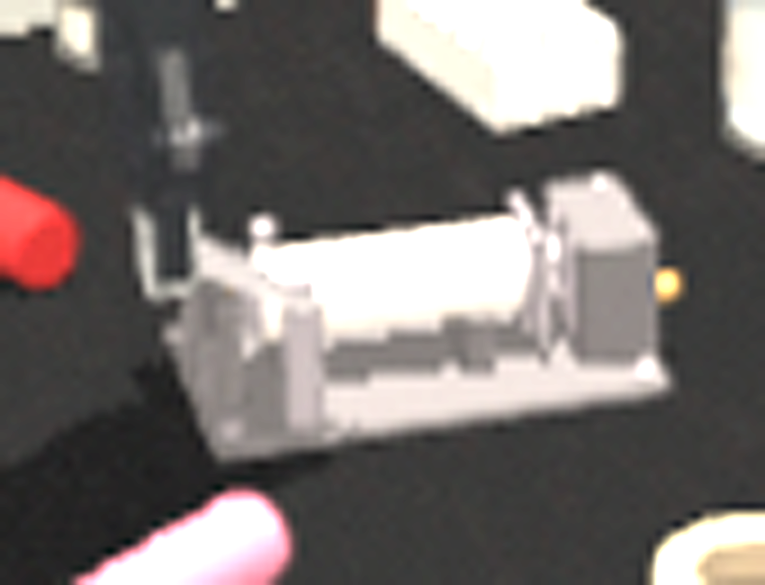

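Bar follows. Continue to shut.

Call:
play_rows --steps '[[[-0.0187,-0.013,0,0,0,0,0],[-0.0155,-0.0177,0,0,0,0,0],[-0.009,-0.016,0,0,0,0,0],[-0.003,-0.008,0,0,0,0,0],[0,-0.002,0,0,0,0,0],[0,0,0,0,0,0,0],[0,0,0,0,0,0,0]]]'

```text
clock: 20.05
position: [469.8, 161.2, 60.8]
ee_rot: [-2.187, 2.254, -0.005]
contact_force: [-4.0, 1.6, 2.5]
opening: -0.1
```

```bash
python3 kp.py|head -1;python3 look.py 18 9 no
```

```text
tcp cradle [60.6 -3.8] 60.8 [-4.   1.6  2.5]
clock 20.05 center [69.7 -3.9 76.2] flat [ 9.7 -4.  76.4] nub [129.7  -3.7  76. ] tilt -0.2 F [-4.   1.6  2.5]
```

View pics/side_18.png

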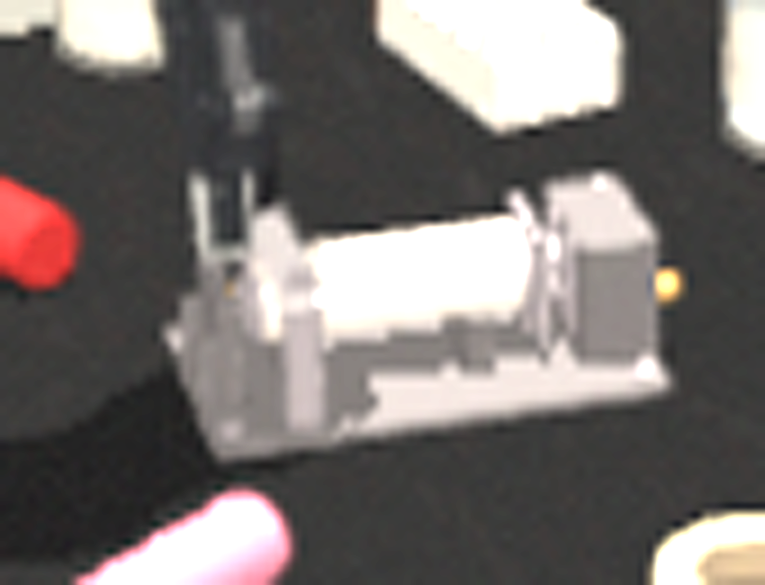

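View pics/top_18.png

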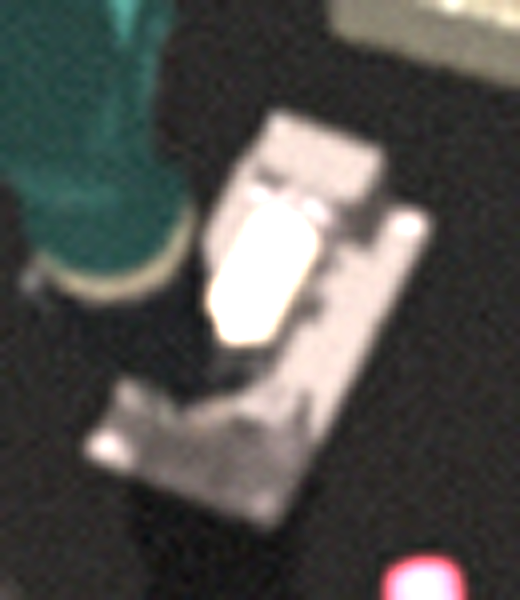

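Call:
play_rows --steps '[[[0,-0.003,0,0,0,0,0],[0,0,0,0,0,0,0],[0,0,0,0,0,0,0]]]'

```text
clock: 20.52
position: [469.9, 161.2, 60.8]
ee_rot: [2.187, -2.254, 0.003]
contact_force: [-6.6, 1.8, 3.8]
opening: -0.0
```

Call:
play_rows --steps '[[[0,0.02,0,0,0,0,0],[0,0.02,-0.01,0,0,0,0],[0,0,-0.08,0,0,0,0],[0.05,0,-0.08,0,0,0,0],[0.1,0,-0.06,0,0,0,0],[0.1,0,0,0,0,0,0],[0.1,0,0,0,0,0,0],[0.1,0,0,0,0,0,0],[0,0,0,0,0,0,0],[0,0,0,0,0,0,0]]]'

```text
clock: 21.78
position: [445.7, -63.0, 176.5]
ee_rot: [-2.183, 2.253, -0.01]
contact_force: [0.5, -0.1, 0.6]
opening: 0.2
```

```bash
python3 look.py 19 9 no; python3 -c "
from h import *
d=load('side19');cv2.imwrite('pics/side_full19.png',d['image'][:,:,::-1])"
```

```text
clock 21.775 center [ 86.6 221.  191.8] flat [ 26.6 221.  192.3] nub [146.6 221.  191.4] tilt -0.4 F [ 0.5 -0.1  0.6]
```

View pics/side_19.png

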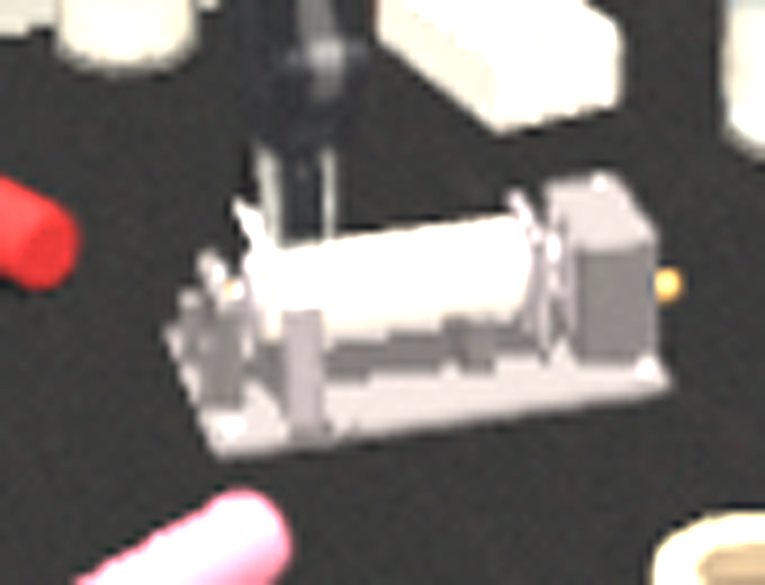

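View pics/top_19.png

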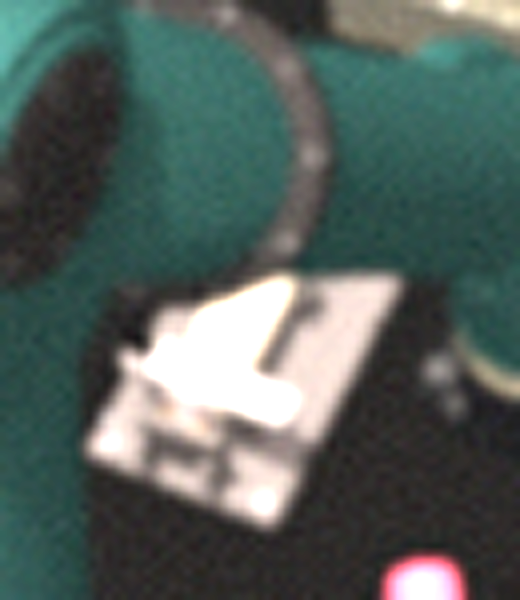

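View pics/side_full19.png

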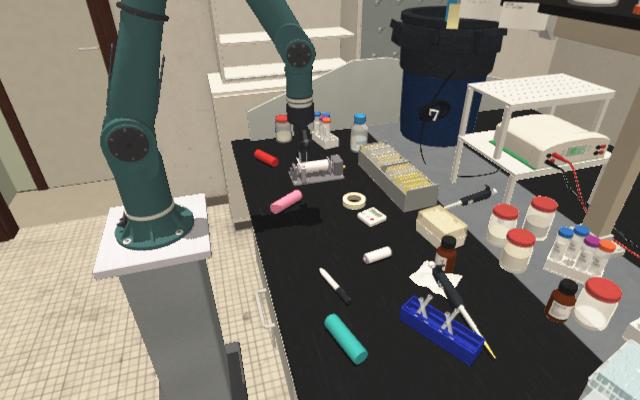

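```bash
python3 -c "
from h import *
d=load('top19');im=cv2.imread('pics/top_19.png');im=(im*.7).astype(np.uint8)
for f,col in((1.4,(0,0,255)),(1.57,(0,255,0))):
    u=np.array([np.cos(f),-np.sin(f)]);n=np.array([np.sin(f),np.cos(f)])
    P=[np.array([40,40])+a*u+b*n for a,b in((0,-9),(78,-9),(78,9),(0,9))]
    q=(proj(d,[np.r_[Rm@x+T,66] for x in P])-[235,140]+.5)*8-.5
    cv2.polylines(im,[q.astype(int)],True,col,1)
cv2.imwrite('pics/bar.png',im)"
```

```text
(no output)
```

View pics/bar.png

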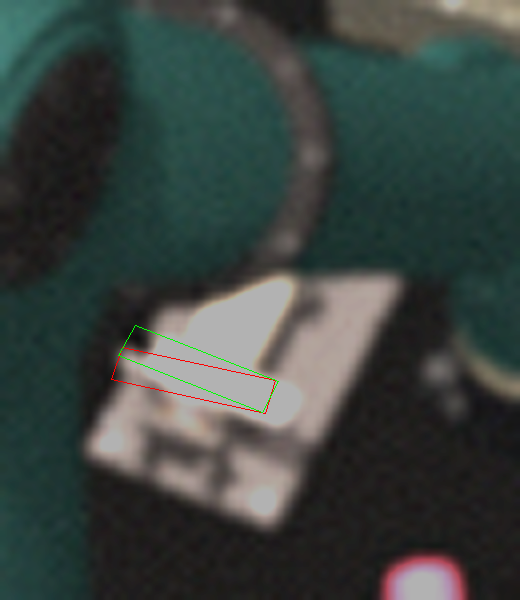

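Call:
play_rows --steps '[[[0.1,0,-0.01,0,0,0,0],[0.1,0,-0.01,0,0,0,0],[0.1,0,0,0,0,0,0],[0.1,0,0,0,0,0,0],[0.05,0,0,0,0,0,0],[0,0,0,0,0,0,0],[0,0,0,0,0,0,0]]]'

```text
clock: 22.75
position: [438.8, -285.8, 186.3]
ee_rot: [-2.187, 2.25, -0.007]
contact_force: [-0.4, -0.3, 0.5]
opening: -0.1
```

```bash
python3 look.py 20 9 no; python3 -c "
from h import *
for n in('top','side'):
  d=load(n+'20');x0,y0,k=(235,140,8) if n=='top' else (270,135,9)
  im=cv2.imread('pics/%s_20.png'%n);im=(im*.8).astype(np.uint8)
  for f,col in((1.4,(0,0,255)),(1.57,(0,255,0))):
    u=np.array([np.cos(f),-np.sin(f)]);nn=np.array([np.sin(f),np.cos(f)])
    P=[np.array([40,40])+a*u+b*nn for a,b in((0,-9),(78,-9),(78,9),(0,9))]
    q=(proj(d,[np.r_[Rm@x+T,66] for x in P])-[x0,y0]+.5)*k-.5
    cv2.polylines(im,[q.astype(int)],True,col,1)
  cv2.imwrite('pics/bar_%s.png'%n,im)"
```

```text
clock 22.75 center [ 86.2 444.  201.6] flat [ 26.2 443.7 202. ] nub [146.2 444.2 201.3] tilt -0.3 F [-0.4 -0.3  0.5]
```

View pics/bar_side.png

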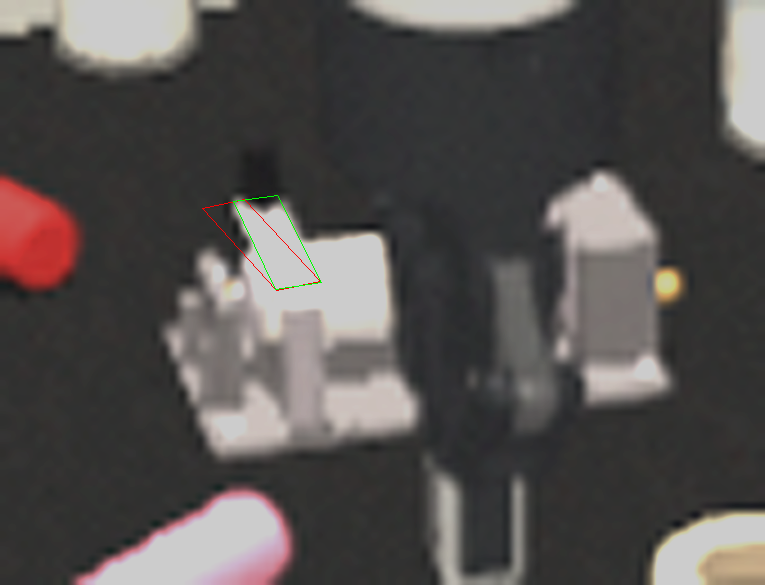

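View pics/bar_top.png

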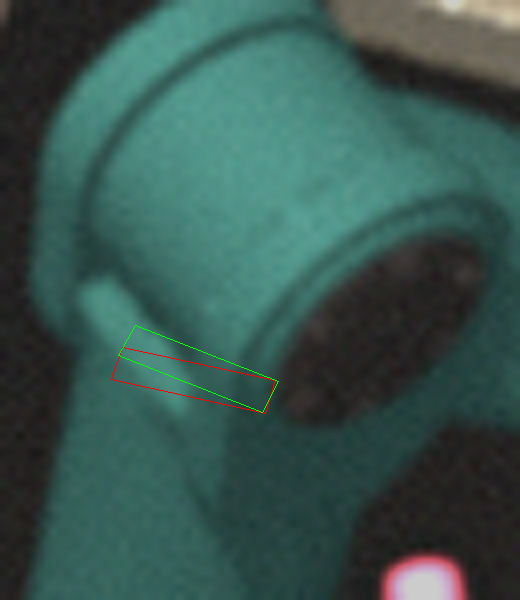

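Call:
play_rows --steps '[[[0.1,0,-0.02,0,0,0,0],[0.1,0,-0.02,0,0,0,0],[0.1,-0.01,0,0,0,0,0],[0.1,-0.02,0,0,0,0,0],[0.1,-0.02,0,0,0,0,0],[0.1,-0.02,0,0,0,0,0],[0,0,0,0,0,0,0],[0,0,0,0,0,0,0]]]'

```text
clock: 23.85
position: [464.5, -586.7, 206.5]
ee_rot: [-2.185, 2.251, -0.005]
contact_force: [0.4, 0.4, -0.4]
opening: -0.3
```

```bash
python3 look.py 21 9 no; python3 -c "
from h import *
d=load('side21');cv2.imwrite('pics/side_full21.png',d['image'][:,:,::-1])
x0,y0,k=270,135,9
im=cv2.imread('pics/side_21.png')
P=[(-60,0,22),(-60,0,56),(53,0,56),(60,0,39)]
q=(proj(d,[np.r_[Rm@np.array(x[:2])+T,x[2]] for x in P])-[x0,y0]+.5)*k-.5
for u in q: cv2.circle(im,tuple(u.astype(int)),2,(0,0,255),-1)
cv2.imwrite('pics/fin.png',im)"
```

```text
clock 23.85 center [ 50.8 744.  221.9] flat [ -9.2 743.8 222.2] nub [110.8 744.1 221.5] tilt -0.3 F [ 0.4  0.4 -0.4]
```

View pics/fin.png

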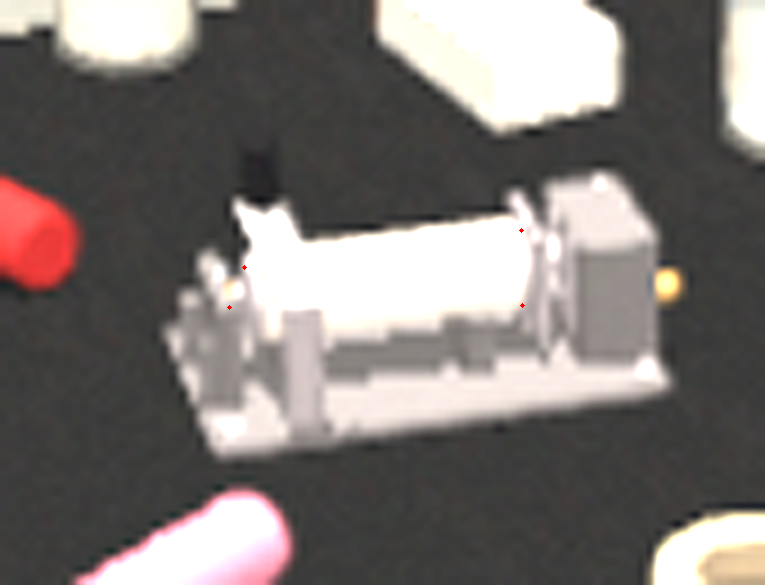

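View pics/side_full21.png

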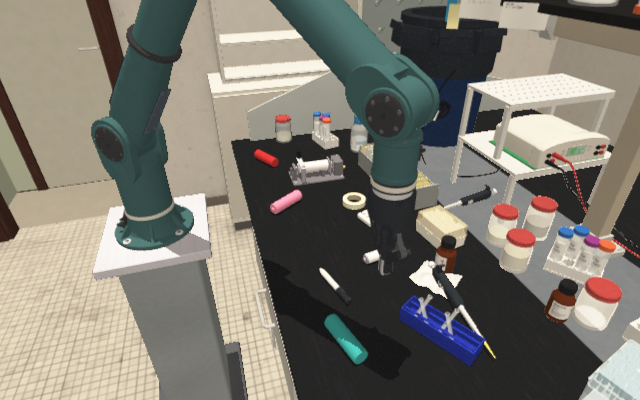

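```bash
python3 -c "
from plant import robot
print(robot.job_done()); s=robot.get_state(); print(s['clock'],s['contact_force'])"
```

```text
the job is handed in; nothing more can be done
None
the job is handed in; nothing more can be done
```

The long cell is loaded in the cradle and the keeper bar is swung shut. I handed the job in at about 24 s. `job_done` gives no verdict, so what follows is from my own measurements.

**How it went:**
- **Pickup:** I gripped the cell about 9 mm towards its flat end, so the fingers would clear the keeper's pivot post.
- **Spring push:** I held the nub up at 15° and pushed the flat end against the spring plate. At about 7 mm of push the wrist read about 4 N, with the nub about 77 mm up. I then pushed on to about 20 mm (8.8 N).
- **Seating:** I levelled the cell inside the contact wall, let it slide forward until the wall took the spring load, and released it.
- **Keeper:** I pushed the bar round with the shut fingers until it met its stop.

**Last checks:**
- **Cell:** just before release its centre was within about 2 mm of the seat, tilted about 0.5°. The last side picture shows it level between plate and wall, and the predicted end points agree to about 1–2 mm.
- **Keeper bar:** in the side view it lies on the outline drawn for 1.57 rad, clearly past the one for 1.4 rad. The arm hid it from the top camera in the final pictures.
- **Bystanders:** the tape and pen looked unmoved in the last full view. The timer and short cell were partly hidden behind the gripper there, but both looked in place in an earlier full view.

**Did not match:**
- **Brief upward contact:** about 5 N showed up during the descent. It went away when I raised the cell 1 mm and shifted it 3 mm towards the spring, and I did not find the cause.
- **Stuck on the saddles:** the cell first stuck by friction when I let it forward, so I eased it forward a second time with less downward pressure.

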